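Mark the bearing blocks in the lever press

ROBOT

A 6-joint arm with a two-finger parallel gripper is mounted at the origin on the work surface. World frame = base frame: x ahead of the robot, y to its left, z up, the work surface at z = 0. Lengths are in m, angles in rad, forces in N, time in s.
With the tool pointing down it reaches from about 0.35 to 0.875 m from the base axis. Payload 4.2 kg.
Tool frame: the origin (TCP) lies at the very end of the fingers, on their centre line; the grasp point (between the pads) lies 19 mm behind it; z points along the fingers, y is the line along which they close (so a half turn about z gives the same grasp; the last joint's range is limited). The gripper opens to 85 mm and grips with 20 to 120 N. Pads are 22 mm wide; open, the fingers measure 114 mm over their backs; the gripper's body (76 mm by 85 mm) begins 54 mm behind the grasp point. The pads swing forward as they close: fully open they stand 13 mm farther back than shut.
Start: joints at [1.58, 0.385, 0.008, 0, -1.194, -0.259], TCP at [0.154, 0.606, 0.231] pointing down, gripper open.
Joint ranges: [-3.14, 3.14], [-1.21, 2.06], [-1.07, 1.41], [-3.16, 2.05], [-2.99, -0.16], [-3.1, 3.1]. Speed limits (rad/s): [2.79, 2.79, 3.14, 3.14, 3.14, 3.14].

INTERFACE

Orientations are given as a unit quaternion [x, y, z, w].
In Python, from station import readout, viewer, ctrl gives the robot as it stands. The module is installed in compiled form; this text tells all that it offers.
- The arm moves only by the shell command python3 -m crank 'ROWS' [FORCE]. ROWS is JSON, a list of rows, each a list of 7 numbers: the closure in counts, from 0 (fully open) to 255 (shut), then the shift along the tool's x, y, z in cm, then the turn, a rotation vector about the tool's x, y, z in rad. A call has 1 to 5 rows; each row shifts and turns the commanded pose from where the row before left it, along the tool's axes as they then stand; what a row does not reach is not made up. A row lasts 1/12 s, in which the tool goes at most 41.7 mm and 7.16 degrees, less where a joint would pass 70% of its speed; a pose out of reach is approached as far as the arm can. A call with a gripper value outside its range is refused whole. The fingers move at their own pace and stop on an object; FORCE is the grip in N (left out, the last holds). Time passes only in rows, so rows that do not move let the fingers close. It gives the time, the measured TCP pose, the force, the opening and the grip force at its end, in the units of the state.
- readout.read_state(): the state, without advancing time (a new reading comes with each control period).
- viewer.read_camera(name): name is "scene" or "top" or "wrist"; returns a dict with "frame" (420x560x3 uint8, blue, green, red), "range_z" (420x560 float32, m along the optical axis (not along the pixel's ray), 0 where there is no reading), "K" (3x3 intrinsics, pixels), "pose" (4x4, takes a point from camera to world coordinates). Camera axes: x right, y down, z forward; pixel columns grow to the right and rows downward; lengths in m; the calibration is good to about 2 mm. A picture is of the moment at which its call begins.
- ctrl.job_done(): hands the job in; it is judged then, once.
The state is a dict: "time": time; "qpos": joint angles; "qvel": joint speeds; "joint_efforts": joint torques, N m; "eef_pos": TCP position; "ee_rot": TCP orientation; "ft_force": force on the tool from outside, world axes, zero at the start; "torque": the same for the moment, N m; "grip_width": finger opening in m; "finger_force": force on a finger pad.
Only numpy, scipy, OpenCV 4.12 (cv2) and the standard library are available. Lean on these libraries where they do the work, as an engineer would, in place of code of your own. Each camera call takes 0.05 s, during which the arm holds its last target. There are 200 camera calls.

TASK

Pull open the top drawer of the grey bench cabinet, take out all the bearing blocks in it (two or three) and stand each fully down in a nest of its own in the marking press, broad bored faces towards the punches. With all of them loaded, swing the press lever to its stop to mark them and let it return, then stand the blocks upright on the floor of the aluminium tray and shut the drawer fully. Leave the other things on the bench where they are.

Things in the scene. Friction and masses are not known exactly. Their poses are not given: they have to be found in the camera images.
- drawer (a joint): opening of the top drawer in m: 0 shut, 0.18 at its end stop; friction about 1 N; starts 0 to 20 mm open. Grey cabinet 260 deep, 320 wide, 170 mm high, turned a few degrees; its lower drawer has the same handle 73 mm below the top one and is not used. Inside, the top drawer runs from 56 to 271 mm behind its handle point, is 278 mm wide, floor 37 mm below that point.
- drawer_handle (a point): middle of the top drawer's handle, a steel bar 120 mm long, 11 mm thick, lying along this point's y axis, 35 mm in front of the drawer front (gap behind the bar 29 mm); 38 mm below the cabinet's top. The point moves with the drawer; its -x axis points out of the cabinet, the way the drawer opens. Front panel 15 mm thick, its top 27 mm above this point.
- lever (a joint): press lever in rad: 0 at rest, 1.0 at its stop; swings level, clockwise seen from above, so that its knob comes towards the robot. A spring drives it back to 0; pulling at the knob takes about 3 N at rest and 9 N at the stop.
- lever_knob (a point): on the axis of the lever's upright black knob (a round post 22 mm across, 62 mm tall, top 20 mm above this point, its foot on the arm 42 mm below this point) at the height to grip; the knob's axis is 110 mm from the pivot.
- lever_pivot (a point): on the lever's upright pivot axis, at the height of the knob point; fixed in the press, axes as the press: x from the robot side towards the ram and punches, y along the row of nests, z up.
- tray_in (a point): centre of the inner floor of the open aluminium tray; floor 4 mm above the bench, inside 122 mm (its x) by 212 mm (its y), walls 26 mm above this point, 4 mm thick. Fixed.
- nest0 (a point): nest 0 of 3 in the marking press (row along y, 60 mm apart, nest 0 next to the lever): where a block's centre lies when it stands fully down in it. Pocket 38 mm (its x) by 52 mm (its y), fences 6 mm high, floor 19 mm below this point. At rest the ram's punch tips stand 50 mm and its bar 58 mm behind this point (+x), the bar reaching from 1 mm below to 19 mm above this point's height; at the lever's stop they stand 34 mm nearer. Fixed.
- nest1 (a point): nest 1 of 3 in the marking press (row along y, 60 mm apart, nest 0 next to the lever): where a block's centre lies when it stands fully down in it. Pocket 38 mm (its x) by 52 mm (its y), fences 6 mm high, floor 19 mm below this point. At rest the ram's punch tips stand 50 mm and its bar 58 mm behind this point (+x), the bar reaching from 1 mm below to 19 mm above this point's height; at the lever's stop they stand 34 mm nearer. Fixed.
- nest2 (a point): nest 2 of 3 in the marking press (row along y, 60 mm apart, nest 0 next to the lever): where a block's centre lies when it stands fully down in it. Pocket 38 mm (its x) by 52 mm (its y), fences 6 mm high, floor 19 mm below this point. At rest the ram's punch tips stand 50 mm and its bar 58 mm behind this point (+x), the bar reaching from 1 mm below to 19 mm above this point's height; at the lever's stop they stand 34 mm nearer. Fixed.
- block0_c (a point): centre of an aluminium bearing block, 32 mm (x) by 46 mm (y) by 38 mm tall (z), 0.15 kg, with a brass-lined bore through its two broad 46 mm faces along x; either face may look to the punches. Starts standing in the top drawer with its x roughly along the drawer's width; may be absent.
- block1_c (a point): centre of an aluminium bearing block, 32 mm (x) by 46 mm (y) by 38 mm tall (z), 0.15 kg, with a brass-lined bore through its two broad 46 mm faces along x; either face may look to the punches. Starts standing in the top drawer with its x roughly along the drawer's width; may be absent.
- block2_c (a point): centre of an aluminium bearing block, 32 mm (x) by 46 mm (y) by 38 mm tall (z), 0.15 kg, with a brass-lined bore through its two broad 46 mm faces along x; either face may look to the punches. Starts standing in the top drawer with its x roughly along the drawer's width; may be absent.
- block0: the same bearing block; origin at the centre of its underside
- block1: the same bearing block; origin at the centre of its underside
- block2: the same bearing block; origin at the centre of its underside
- can: spray can, 52 mm across, 150 mm tall, standing at the left; not part of the job
- jar: small closed jar, 64 mm across, 60 mm tall, standing at the right of the tray; not part of the job
- screwdriver: screwdriver lying on the bench in front of the cabinet; not part of the job
- wrench: wrench lying on the bench right of the press; not part of the job
- tape: roll of tape, 90 mm across, 20 mm high, lying near the robot; not part of the job
- hammer: hammer lying at the far right; not part of the job
- mug: mug, 76 mm across, 90 mm tall, left of the cabinet; not part of the job

How it is judged:
On the way, in this order (a step that is already met when the one before it is completed fails the run):
1. the top drawer is pulled open (more than 80 mm) (value of joint drawer above 0.08 m), for 0.1 s.
2. every block stands fully down in a nest of the press, let go (((distance between block0_c and nest0 below 0.0058 m and angle between the x axis of block0_c and the x axis of nest0, either way round below 0.16 rad and angle between block0_c's own z axis and vertical below 0.08 rad) or (distance between block0_c and nest1 below 0.0058 m and angle between the x axis of block0_c and the x axis of nest1, either way round below 0.16 rad and angle between block0_c's own z axis and vertical below 0.08 rad) or (distance between block0_c and nest2 below 0.0058 m and angle between the x axis of block0_c and the x axis of nest2, either way round below 0.16 rad and angle between block0_c's own z axis and vertical below 0.08 rad)) and ((distance between block1_c and nest0 below 0.0058 m and angle between the x axis of block1_c and the x axis of nest0, either way round below 0.16 rad and angle between block1_c's own z axis and vertical below 0.08 rad) or (distance between block1_c and nest1 below 0.0058 m and angle between the x axis of block1_c and the x axis of nest1, either way round below 0.16 rad and angle between block1_c's own z axis and vertical below 0.08 rad) or (distance between block1_c and nest2 below 0.0058 m and angle between the x axis of block1_c and the x axis of nest2, either way round below 0.16 rad and angle between block1_c's own z axis and vertical below 0.08 rad)) and ((distance between block2_c and nest0 below 0.0058 m and angle between the x axis of block2_c and the x axis of nest0, either way round below 0.16 rad and angle between block2_c's own z axis and vertical below 0.08 rad) or (distance between block2_c and nest1 below 0.0058 m and angle between the x axis of block2_c and the x axis of nest1, either way round below 0.16 rad and angle between block2_c's own z axis and vertical below 0.08 rad) or (distance between block2_c and nest2 below 0.0058 m and angle between the x axis of block2_c and the x axis of nest2, either way round below 0.16 rad and angle between block2_c's own z axis and vertical below 0.08 rad)) and contact force between the fingers and block0 below 0.3 N and contact force between the fingers and block1 below 0.3 N and contact force between the fingers and block2 below 0.3 N), for 0.3 s.
3. the lever is swung to its stop (over 0.9 rad) with every block in its nest (value of joint lever above 0.9 rad and ((distance between block0_c and nest0 below 0.0058 m and angle between the x axis of block0_c and the x axis of nest0, either way round below 0.16 rad and angle between block0_c's own z axis and vertical below 0.08 rad) or (distance between block0_c and nest1 below 0.0058 m and angle between the x axis of block0_c and the x axis of nest1, either way round below 0.16 rad and angle between block0_c's own z axis and vertical below 0.08 rad) or (distance between block0_c and nest2 below 0.0058 m and angle between the x axis of block0_c and the x axis of nest2, either way round below 0.16 rad and angle between block0_c's own z axis and vertical below 0.08 rad)) and ((distance between block1_c and nest0 below 0.0058 m and angle between the x axis of block1_c and the x axis of nest0, either way round below 0.16 rad and angle between block1_c's own z axis and vertical below 0.08 rad) or (distance between block1_c and nest1 below 0.0058 m and angle between the x axis of block1_c and the x axis of nest1, either way round below 0.16 rad and angle between block1_c's own z axis and vertical below 0.08 rad) or (distance between block1_c and nest2 below 0.0058 m and angle between the x axis of block1_c and the x axis of nest2, either way round below 0.16 rad and angle between block1_c's own z axis and vertical below 0.08 rad)) and ((distance between block2_c and nest0 below 0.0058 m and angle between the x axis of block2_c and the x axis of nest0, either way round below 0.16 rad and angle between block2_c's own z axis and vertical below 0.08 rad) or (distance between block2_c and nest1 below 0.0058 m and angle between the x axis of block2_c and the x axis of nest1, either way round below 0.16 rad and angle between block2_c's own z axis and vertical below 0.08 rad) or (distance between block2_c and nest2 below 0.0058 m and angle between the x axis of block2_c and the x axis of nest2, either way round below 0.16 rad and angle between block2_c's own z axis and vertical below 0.08 rad))), for 0.1 s.
4. the lever has returned (under 0.15 rad) (value of joint lever below 0.15 rad), for 0.1 s.
At the end, for the whole second after the job is handed in: Every block stands upright (within 7 degrees) on the floor of the tray, within its walls, at rest; the top drawer is shut to within 10 mm; the lever is back at rest (under 0.15 rad) (x of block0_c in the frame of tray_in between -0.052 and 0.052 m and y of block0_c in the frame of tray_in between -0.095 and 0.095 m and z of block0_c in the frame of tray_in between 0.015 and 0.023 m and angle between each of block0_c, block1_c, block2_c's own z axis and vertical below 0.12 rad and linear speed of each of block0, block1, block2 below 0.02 m/s and x of block1_c in the frame of tray_in between -0.052 and 0.052 m and y of block1_c in the frame of tray_in between -0.095 and 0.095 m and z of block1_c in the frame of tray_in between 0.015 and 0.023 m and x of block2_c in the frame of tray_in between -0.052 and 0.052 m and y of block2_c in the frame of tray_in between -0.095 and 0.095 m and z of block2_c in the frame of tray_in between 0.015 and 0.023 m and value of joint drawer below 0.01 m and value of joint lever below 0.15 rad); the robot touches nothing.
It fails at once if one of the other things on the bench is moved more than 30 mm (distance of any of can, jar, screwdriver, wrench, tape, hammer, mug from where it was at the start of the episode above 0.03 m).
Of block0, block1, block2 only 2 to 3 are there at a start; the rules pass over those that are not, and their reading is None.
At some moment in a run one of block0, block1, block2 may be knocked a few centimetres aside while the robot is not near it.
It also fails if it takes over 210 s, if anything falls off the work surface, if the arm or the gripper's body presses on something with over 40 N, if the wrist force passes 120 N, or if a joint passes its speed limit or range.

## Working session

There is one attempt and no reset: what is moved stays moved. The work goes in short steps, Python scripts to look and compute and a shell command to move; the robot and the scene stay as the last step left them, time stands still between calls to the robot, and variables do not carry over. Pictures are saved under pics/ and viewed, at most 17 in all, crops included, and the job is handed in when it is done.

```bash
mkdir -p pics; cat > h.py <<'E'
import numpy as np, cv2
from scipy.spatial.transform import Rotation as R
from station import readout, viewer, ctrl
def cam(n):
    c=viewer.read_camera(n); return c
def cloud(c):
    z=c["range_z"]; K=c["K"]; v,u=np.mgrid[:z.shape[0],:z.shape[1]]
    p=np.stack([(u-K[0,2])/K[0,0]*z,(v-K[1,2])/K[1,1]*z,z],-1)
    T=c["pose"]; return p@T[:3,:3].T+T[:3,3]
def plane(c,u,v,h):
    K=c["K"];T=c["pose"]; d=T[:3,:3]@np.array([(u-K[0,2])/K[0,0],(v-K[1,2])/K[1,1],1]); o=T[:3,3]
    return o+d*(h-o[2])/d[2]
def proj(c,p):
    T=c["pose"];q=T[:3,:3].T@(np.array(p)-T[:3,3]);q=c["K"]@q; return q[:2]/q[2]
def st():
    s=readout.read_state(); return s
def need(p,yaw=None,tilt=None):
    """shift in tool cm to bring TCP to p (world); turn about tool z to make tool y axis at yaw"""
    s=st(); r=R.from_quat(s["ee_rot"]); M=r.as_matrix()
    print("tcp",np.round(s["eef_pos"],4),"toolx",M[:,0].round(3),"y",M[:,1].round(3),"z",M[:,2].round(3),"t",round(s["time"],2),"w",round(s["grip_width"],4),"F",np.round(s["ft_force"],1))
    print("shift cm",(M.T@(np.array(p)-s["eef_pos"])*100).round(2))
    if yaw is not None:
        # desired: z down, y axis at yaw
        best=None
        for k in (0,np.pi):
            y=np.array([np.cos(yaw+k),np.sin(yaw+k),0]);z=np.array([0,0,-1.]);x=np.cross(y,z)
            D=R.from_matrix(np.stack([x,y,z],1)); rv=(r.inv()*D).as_rotvec()
            if best is None or np.linalg.norm(rv)<np.linalg.norm(best): best=rv
        print("turn",best.round(3),"shift is in present axes")
E
python3 - <<'E'
from h import *
for n in ("scene","top"):
    c=cam(n); cv2.imwrite(f"pics/{n}0.png",c["frame"]); np.savez(f"{n}0.npz",**c); print(n,c["pose"].round(3).tolist(),c["K"][0,0])
need([0,0,0])
print(st()["qpos"])
E
```

```text
scene [[-0.804, 0.335, -0.491, 1.095], [0.594, 0.43, -0.68, 0.77], [-0.017, -0.838, -0.545, 0.757], [0.0, 0.0, 0.0, 1.0]] 412.5189619939834
top [[-0.019, -0.984, 0.176, 0.329], [-1.0, 0.02, 0.002, -0.011], [-0.005, -0.176, -0.984, 1.342], [0.0, 0.0, 0.0, 1.0]] 439.94561185733255
tcp [0.1544 0.6051 0.2303] toolx [ 0.969 -0.247  0.   ] y [-0.247 -0.969  0.002] z [-0.    -0.002 -1.   ] t 0.1 w 0.0852 F [0.6 1.1 0. ]
shift cm [1.000e-02 6.240e+01 2.316e+01]
[ 1.57957666e+00  3.85513789e-01  6.75350563e-03 -4.31557713e-04
 -1.19400562e+00 -2.58600273e-01]
```

View pics/scene0.png

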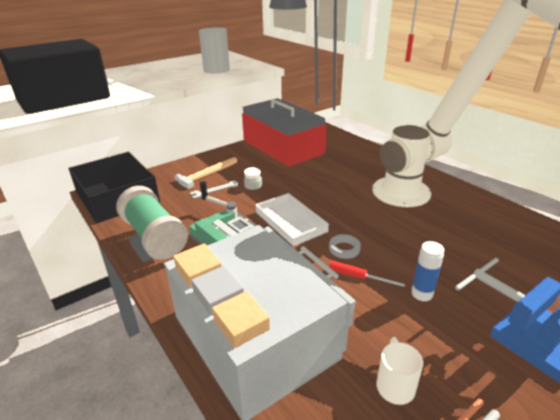

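View pics/top0.png

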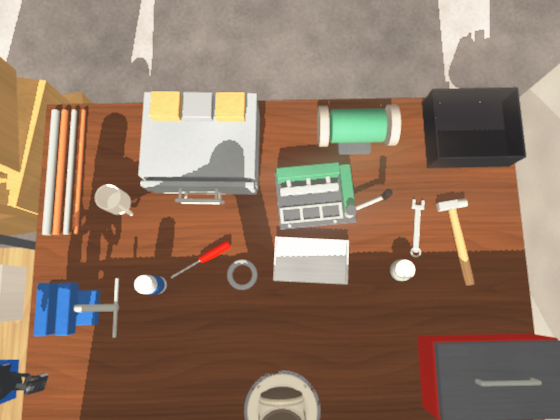

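The scene view shows the cabinet, press and tray. In the top view the handle is at about (200,198), the nests at (283–345,213), the knob at (387,195), the pivot at (350,210) and the tray at (311,260). I'll zoom in.

```bash
python3 - <<'E'
from h import *
c=dict(np.load("top0.npz")); f=c["frame"]
cr=f[150:300,130:400]; cr=cv2.resize(cr,None,fx=2.9,fy=2.9,interpolation=cv2.INTER_CUBIC); cv2.imwrite("pics/topcrop.png",cr)
P=cloud(c)
H=(P[...,2]*1000).round(0).astype(int)
print("handle");
for v in range(180,210,3): print(v,[tuple((P[v,u]*1000).round().astype(int)) for u in (165,185,200,215,235)])
print("press z")
for v in range(180,232,4): print(v,H[v,270:396:5])
E
```

```text
handle
180 [(np.int64(644), np.int64(315), np.int64(154)), (np.int64(644), np.int64(260), np.int64(151)), (np.int64(642), np.int64(218), np.int64(153)), (np.int64(657), np.int64(185), np.int64(95)), (np.int64(656), np.int64(127), np.int64(95))]
183 [(np.int64(634), np.int64(314), np.int64(159)), (np.int64(633), np.int64(258), np.int64(158)), (np.int64(632), np.int64(217), np.int64(160)), (np.int64(631), np.int64(175), np.int64(160)), (np.int64(631), np.int64(120), np.int64(157))]
186 [(np.int64(626), np.int64(314), np.int64(157)), (np.int64(625), np.int64(258), np.int64(158)), (np.int64(625), np.int64(218), np.int64(154)), (np.int64(624), np.int64(176), np.int64(156)), (np.int64(623), np.int64(120), np.int64(154))]
189 [(np.int64(627), np.int64(324), np.int64(119)), (np.int64(625), np.int64(266), np.int64(123)), (np.int64(623), np.int64(222), np.int64(129)), (np.int64(622), np.int64(180), np.int64(128)), (np.int64(620), np.int64(123), np.int64(130))]
192 [(np.int64(638), np.int64(347), np.int64(34)), (np.int64(631), np.int64(280), np.int64(61)), (np.int64(635), np.int64(240), np.int6
[... 1734 characters left out ...]
 -1  -1  89 110  -3]
200 [-5  2 14 14 13 14 11  8  9 16 11 11 12 15 12 36 41  1 -3  3 -2 57 59 56
  2 -3]
204 [-1 -1 15 15 12 14 13 11 12 10  8 15 15 19 22 41 39 36 -2 61 59  1 -2  2
  0 -1]
208 [-1 -3 14 17 19 13 18 12  6  5 15  7 12 14 18 36 61 61 54 -1 -1  1  1  2
  0 -1]
212 [ 6 -3  9 12 14 11 18 11 13 10 19  7 13  8 19 38 59 60 -4 -1 -1  0 -1 -1
 -3 -3]
216 [-4 -3 15 13 12 11 10 10 12 12 13 15 13 11 19  5 45 11 -1  3 -4  1 -2  1
 -2 -1]
220 [ 4  0  7 14  9 11 11 21 16 16 20  9 11 16 17 17  9 13 -3 -4  1  0 -5 -6
 -4 -1]
224 [-1 -2 15 12 13 11 14 11 12 13 11 11 10  9 -2 -3 -1  0  0  4 -3 -1 -5  1
 -1  0]
228 [-1  2 10 14 16  4  0 -4  1  2  4  4  1  2 -3 -5 -3  0 -3  2  2  1  2 -4
 -1 -4]
```

View pics/topcrop.png

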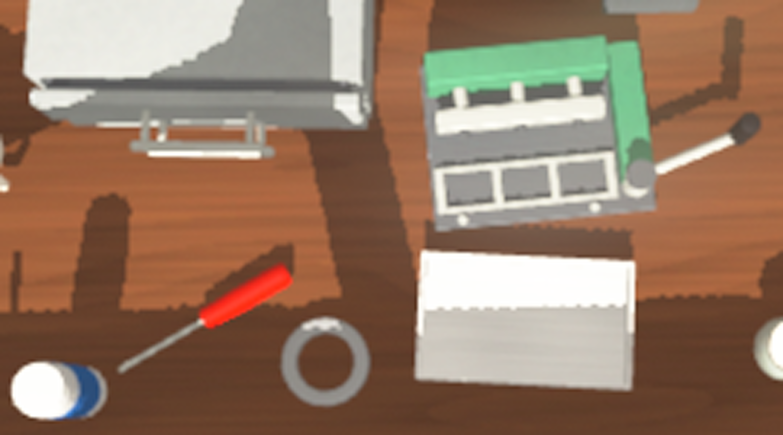

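The crop shows the handle bar from (132,147) to (272,153), nest pockets near (470,188), (526,182) and (584,176), the knob top at (744,127), the hub at (640,172), and the tray rim corners.

```bash
python3 - <<'E'
from h import *
c=dict(np.load("top0.npz"))
g=lambda x,y,h: plane(c,130+(x+.5)/2.9-.5,150+(y+.5)/2.9-.5,h)
hl,hr=g(132,147,.135),g(272,153,.135); print("handle",hl,hr,(hl+hr)/2)
d=hr-hl; print("bar dir deg (from -y)",np.degrees(np.arctan2(d[0],-d[1])), np.linalg.norm(d))
n=[g(x,y,.013) for x,y in ((470,188),(526,182),(584,176))]; print("nests 2,1,0",n)
fr=[g(x,y,.018) for x,y in ((437,170),(612,152),(618,197),(443,213))]; print("frame",fr,np.mean(fr,0))
k=g(744,127,.108);p=g(640,172,.061); print("knob",k,"pivot",p,np.linalg.norm((k-p)[:2]))
t=[g(x,y,.03) for x,y in ((421,250),(635,262),(632,389),(416,378))]; print("tray",t,np.mean(t,0))
print("can",g(40,390,.15),"knobz",cloud(c)[191:197,383:390,2].round(3))
need([.56,.215,.23],np.pi)
E
```

```text
handle [0.58977953 0.29027491 0.135     ] [0.58112038 0.15469152 0.135     ] [0.58544996 0.22248321 0.135     ]
bar dir deg (from -y) -3.65428237731174 0.13585961730381765
nests 2,1,0 [array([ 0.56454945, -0.03831404,  0.013     ]), array([ 0.5698133 , -0.09772468,  0.013     ]), array([ 0.57504108, -0.15932406,  0.013     ])]
frame [array([ 0.58367537, -0.00379164,  0.018     ]), array([ 0.59935586, -0.18938412,  0.018     ]), array([ 0.55093851, -0.19363705,  0.018     ]), array([ 0.53756808, -0.00924673,  0.018     ])] [ 0.56788446 -0.09901489  0.018     ]
knob [ 0.60360589 -0.30884409  0.108     ] pivot [ 0.56917299 -0.21127458  0.061     ] 0.10346707194469495
tray [array([0.49735933, 0.01426324, 0.03      ]), array([ 0.48051706, -0.20657621,  0.03      ]), array([ 0.35107028, -0.19761681,  0.03      ]), array([0.36632861, 0.02147508, 0.03      ])] [ 0.42381882 -0.09211367  0.03      ]
can [0.358642   0.36624463 0.15      ] knobz [[-0.005  0.002 -0.     0.109  0.11   0.11   0.107]
 [-0.002 -0.006  0.103  0.11   0.113  0.11   0.109]
 [ 0.003  0.089  0.105  0.111  0.112  0.111  0.111]
 [ 0.08   0.091  0.099  0.107  0.11   0.11   0.106]
 [ 0.078  0.088  0.096  0.102  0.108  0.109  0.113]
 [ 0.076  0.085  0.089  0.098  0.106  0.105  0.107]]
tcp [0.1544 0.6051 0.2303] toolx [ 0.969 -0.247  0.   ] y [-0.247 -0.969  0.002] z [-0.    -0.002 -1.   ] t 0.1 w 0.0852 F [0.6 1.1 0. ]
shift cm [48.95 27.76  0.09]
turn [ 2.000e-03 -1.000e-03  1.321e+00] shift is in present axes
```

```bash
python3 -m crank '[[0,3.35,1.78,0,0,0,0],[0,3.35,1.78,0,0,0,0],[0,3.35,1.78,0,0,0,0],[0,3.35,1.78,0,0,0,0],[0,3.35,1.78,0,0,0,0]]' 30; python3 -m crank '[[0,3.35,1.78,0,0,0,0],[0,3.35,1.78,0,0,0,0],[0,3.35,1.78,0,0,0,0],[0,3.35,1.78,0,0,0,0],[0,3.35,1.78,0,0,0,0]]';python3 -m crank '[[0,3.35,1.78,0,0,0,0],[0,3.35,1.78,0,0,0,0],[0,3.35,1.78,0,0,0,0],[0,3.35,1.78,0,0,0,0],[0,3.35,1.78,0,0,0,0]]'
python3 -m crank '[[0,0,0,0,0,0,0.115],[0,0,0,0,0,0,0.115],[0,0,0,0,0,0,0.115],[0,0,0,0,0,0,0.115],[0,0,0,0,0,0,0.115]]';python3 -m crank '[[0,0,0,0,0,0,0.115],[0,0,0,0,0,0,0.115],[0,0,0,0,0,0,0.115],[0,0,0,0,0,0,0.115],[0,0,0,0,0,0,0.115]]'; python3 -m crank '[[0,0,0,0,0,0,0.115],[0,0,0,0,0,0,0.115],[150,0,0,0,0,0,0],[150,0,0,0,0,0,0],[150,0,0,0,0,0,0]]'
python3 - <<'E'
from h import *
need([.585,.222,.23],np.radians(176.3))
c=cam("wrist"); cv2.imwrite("pics/w1.png",c["frame"]); np.savez("w1.npz",**c)
P=cloud(c);m=(P[...,2]>.12)&(P[...,2]<.145)&(P[...,0]<.62)&(P[...,0]>.55)
v,u=np.where(m); print(len(v), P[m].min(0),P[m].max(0),np.median(P[m],0))
r=cv2.minAreaRect(np.stack([P[m][:,0],P[m][:,1]],1).astype(np.float32)*1000);print(r)
E
```

```text
time: 0.52
eef_pos: [0.2955, 0.4764, 0.2309]
ee_rot: [0.992, -0.124, -0.0, 0.0]
ft_force: [0.8, 1.1, 0.4]
grip_width: 0.0855
finger_force: 0.0
time: 0.93
eef_pos: [0.4359, 0.3487, 0.231]
ee_rot: [0.992, -0.124, -0.0, 0.0]
ft_force: [1.6, 0.4, -0.7]
grip_width: 0.0854
finger_force: 0.0
time: 1.35
eef_pos: [0.5762, 0.221, 0.2308]
ee_rot: [0.992, -0.125, -0.0, 0.0]
ft_force: [0.5, 0.5, 0.4]
grip_width: 0.0855
finger_force: 0.0
time: 1.77
eef_pos: [0.5752, 0.2223, 0.2306]
ee_rot: [0.915, -0.404, -0.0, 0.001]
ft_force: [0.9, 0.3, 0.7]
grip_width: 0.0855
finger_force: 0.0
time: 2.18
eef_pos: [0.5751, 0.2225, 0.2307]
ee_rot: [0.763, -0.646, -0.0, 0.001]
ft_force: [0.4, -0.6, -0.6]
grip_width: 0.0856
finger_force: 0.0
time: 2.6
eef_pos: [0.5752, 0.2226, 0.231]
ee_rot: [-0.687, 0.727, 0.0, -0.0]
ft_force: [0.6, 0.8, 0.5]
grip_width: 0.0515
finger_force: 0.0
tcp [0.5752 0.2226 0.231 ] toolx [-0.057 -0.998  0.   ] y [-0.998  0.057  0.001] z [-0.001 -0.    -1.   ] t 2.6 w 0.0515 F [0.6 0.8 0.5]
shift cm [ 0.01 -0.98  0.1 ]
turn [ 0.001 -0.     0.008] shift is in present axes
2388 [0.58352955 0.1599808  0.1297466 ] [0.61997344 0.28866997 0.1391287 ] [0.59161827 0.2128448  0.13625037]
((601.8792114257812, 224.28814697265625), (128.6936798095703, 36.37466812133789), 89.82421875)
```

View pics/w1.png

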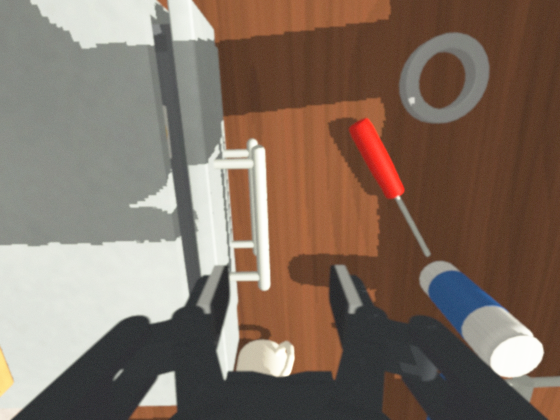

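The wrist view shows the top bar upright at columns 255–268, rows 147–290. I'll fit only its points.

```bash
python3 -m crank '[[183,0,0,0,0,0,0],[183,0,0,0,0,0,0],[183,0,0,0,0,0,0]]'; python3 - <<'E'
from h import *
c=dict(np.load("w1.npz"));P=cloud(c)[145:292,252:272].reshape(-1,3)
Q=P[(P[:,2]>.127)&(P[:,2]<.145)]; y=Q[:,1]
f=np.polyfit(y,Q[:,0],1);print(len(Q),f,np.degrees(np.arctan(f[0])),y.min(),y.max(),Q[:,2].max(),Q.mean(0),(Q[:,0]-np.polyval(f,y)).min(),(Q[:,0]-np.polyval(f,y)).max())
need([np.polyval(f,.222),.222,.112],np.radians(180)-np.arctan(f[0]))
E
```

```text
time: 2.9
eef_pos: [0.5754, 0.2227, 0.2313]
ee_rot: [-0.686, 0.727, 0.0, 0.0]
ft_force: [0.3, -0.2, 0.7]
grip_width: 0.0242
finger_force: 0.0
1879 [0.03917982 0.58172513] 2.243690850711725 0.16059555059348057 0.28866997222660745 0.13912870200250393 [0.5903752  0.22077866 0.13632197] -0.0058508727487083245 0.009997210502626364
tcp [0.5754 0.2227 0.2313] toolx [-0.058 -0.998 -0.   ] y [-0.998  0.058  0.   ] z [-0.  0. -1.] t 2.9 w 0.0242 F [ 0.3 -0.2  0.7]
shift cm [-0.02 -1.51 11.93]
turn [ 0.     0.    -0.019] shift is in present axes
```

```bash
python3 -m crank '[[183,0,-1.5,2,0,0,0],[183,0,0,2.5,0,0,0],[183,0,0,2.5,0,0,0],[183,0,0,2.5,0,0,0],[183,0,0,2.4,0,0,0]]'; python3 -m crank '[[183,0,0,0,0,0,0],[255,0,0,0,0,0,0],[255,0,0,0,0,0,0],[255,0,0,0,0,0,0]]' 30
```

```text
time: 3.32
eef_pos: [0.5912, 0.2217, 0.1123]
ee_rot: [-0.687, 0.727, -0.001, 0.001]
ft_force: [-28.9, -12.4, 130.7]
grip_width: 0.0247
finger_force: 69.7
time: 3.65
eef_pos: [0.5907, 0.222, 0.1129]
ee_rot: [-0.686, 0.727, -0.0, 0.001]
ft_force: [0.6, -0.2, 2.1]
grip_width: 0.0097
finger_force: 29.2
```

That reading was 130.7 N at the wrist at the end of the descent, above the 120 N limit in the rules. It's back to 2 N now and the bar is gripped. From here I'll make every contact move more slowly. Next is pulling the drawer.

```bash
for i in 1 2; do python3 -m crank '[[255,0,1.5,0,0,0,0],[255,0,1.5,0,0,0,0],[255,0,1.5,0,0,0,0],[255,0,1.5,0,0,0,0],[255,0,1.5,0,0,0,0]]'; done
```

```text
time: 4.07
eef_pos: [0.5146, 0.2245, 0.1128]
ee_rot: [-0.686, 0.727, -0.001, -0.001]
ft_force: [0.9, -6.1, 3.7]
grip_width: 0.0097
finger_force: 29.8
time: 4.48
eef_pos: [0.4388, 0.2269, 0.1127]
ee_rot: [-0.686, 0.727, -0.001, -0.004]
ft_force: [1.3, -10.7, 7.4]
grip_width: 0.01
finger_force: 30.1
```

```bash
python3 -m crank '[[255,0.1,0.5,0,0,0,0],[255,0.1,0.5,0,0,0,0],[255,0.05,0.4,0,0,0,0],[255,0,0,0,0,0,0]]'
```

```text
time: 4.82
eef_pos: [0.4251, 0.2273, 0.1127]
ee_rot: [-0.686, 0.727, -0.0, -0.002]
ft_force: [-1.9, -5.4, 6.3]
grip_width: 0.0096
finger_force: 30.1
```

```bash
python3 -m crank '[[183,0,0,0,0,0,0],[183,0,0,0,0,0,0],[183,0,0,0,0,0,0],[183,0,0,-2,0,0,0],[183,0,0,-2.5,0,0,0]]'; python3 -m crank '[[183,0,0,-3,0,0,0],[183,0,-2,-3.5,0,0,0],[100,-2,-3,-3,0,0,0],[100,-3,-3,-3,0,0,0],[100,-2,-2,-1,0,0,0]]'
python3 - <<'E'
from h import *
need([.53,.3,.3],np.radians(178))
c=cam("wrist"); cv2.imwrite("pics/w2.png",c["frame"]); np.savez("w2.npz",**c)
E
```

```text
time: 5.23
eef_pos: [0.4254, 0.2283, 0.1556]
ee_rot: [-0.686, 0.728, 0.0, -0.003]
ft_force: [0.5, -0.0, 0.2]
grip_width: 0.0245
finger_force: 0.0
time: 5.65
eef_pos: [0.5235, 0.2871, 0.2873]
ee_rot: [-0.686, 0.728, -0.0, 0.004]
ft_force: [0.7, 0.3, 1.0]
grip_width: 0.0518
finger_force: 0.0
tcp [0.5235 0.2871 0.2873] toolx [-0.059 -0.998 -0.005] y [-0.998  0.059 -0.006] z [ 0.006  0.005 -1.   ] t 5.65 w 0.0518 F [0.7 0.3 1. ]
shift cm [-1.33 -0.58 -1.26]
turn [-0.006  0.005 -0.024] shift is in present axes
```

View pics/w2.png

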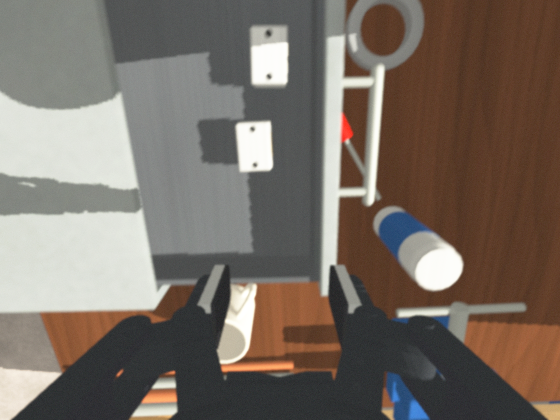

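The view shows two blocks standing in the drawer, at (268,57) and (254,146). I'll measure their top faces from the depth and look for a third block further back.

```bash
python3 - <<'E'
from h import *
c=dict(np.load("w2.npz"));P=cloud(c);f=c["frame"]
print("floor",P[200,180],"tops",P[50,268],P[146,254])
for n,(r0,r1,c0,c1) in dict(A=(10,105,235,300),B=(110,185,225,285)).items():
    Q=P[r0:r1,c0:c1]; 
    for lo,hi in ((.105,.122),(.126,.145)):
        m=(Q[...,2]>lo)&(Q[...,2]<hi); q=Q[m]; print(n,lo,m.sum(), cv2.minAreaRect((q[:,:2]*1000).astype(np.float32)) if m.sum()>5 else "",q[:,2].mean())
    g=cv2.cvtColor(f,cv2.COLOR_BGR2GRAY)[r0:r1,c0:c1]; m=(g>150).astype(np.uint8)
    k=max(cv2.findContours(m,0,2)[0],key=cv2.contourArea); b=cv2.boxPoints(cv2.minAreaRect(k))+[c0,r0]
    print(n,[plane(c,u,v,.133)[:2].round(4) for u,v in b])
cv2.imwrite("pics/w2c.png",cv2.resize(f[0:200,200:320],None,fx=3,fy=3,interpolation=2))
t=cam("top"); cv2.imwrite("pics/top1.png",cv2.resize(t["frame"][120:250,120:300],None,fx=4,fy=4,interpolation=2))
E
```

```text
floor [0.64013134 0.29127248 0.09481897] tops [0.5262039  0.15021325 0.13456686] [0.54554974 0.23158446 0.13253945]
A 0.105 62 ((525.27392578125, 175.2610626220703), (0.7867914438247681, 29.83974838256836), 87.60944366455078) 0.11408434816224941
A 0.126 2121 ((524.514892578125, 152.5851593017578), (45.91898727416992, 31.96563148498535), 86.74948120117188) 0.13282861934216125
A [array([0.5404, 0.1307]), array([0.5078, 0.1326]), array([0.51  , 0.1792]), array([0.5446, 0.1772])]
B 0.105 39 ((531.2744140625, 225.016845703125), (19.239566802978516, 48.931880950927734), 27.110328674316406) 0.11380696875838457
B 0.126 1589 ((544.3148193359375, 230.69349670410156), (45.91569519042969, 32.3453369140625), 89.50743103027344) 0.13286631547036135
B [array([0.562 , 0.2086]), array([0.5278, 0.2082]), array([0.5274, 0.256 ]), array([0.5634, 0.2565])]
```

View pics/w2c.png

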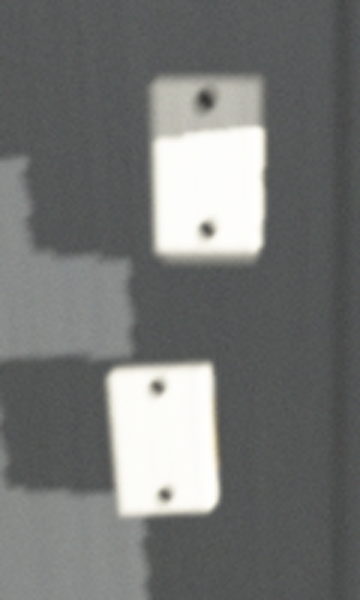

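There are two blocks, 46 mm along world y, so their bored faces already look along world x. Grip B first.

```bash
python3 - <<'E'
from h import *
need([.5443,.231,.16],np.radians(179.2))
E
```

```text
tcp [0.524  0.2884 0.2837] toolx [-0.059 -0.998 -0.003] y [-0.998  0.059 -0.003] z [ 0.004  0.003 -1.   ] t 5.75 w 0.0521 F [-0.7 -0.4 -1. ]
shift cm [ 5.66 -2.33 12.36]
turn [-0.003  0.003 -0.045] shift is in present axes
```

View pics/top1.png

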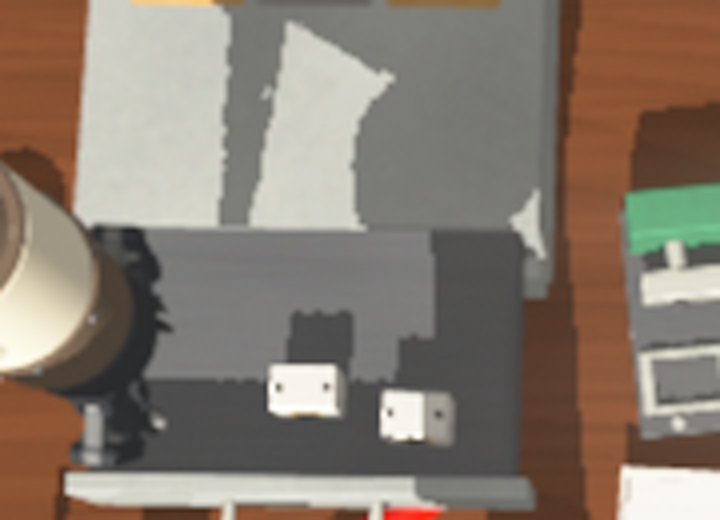

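The top view confirms two blocks, at about (305,390) and (418,415) in the crop. Going above B.

```bash
python3 -m crank '[[125,1.9,-0.8,2,0,0,-0.023],[125,1.9,-0.8,3,0,0,-0.022],[125,1.86,-0.73,3,0,0,0],[125,0,0,3,0,0,0],[125,0,0,1.3,0,0,0]]'; python3 - <<'E'
from h import *
need([.5443,.231,.104],np.radians(179.2))
E
```

```text
time: 6.17
eef_pos: [0.539, 0.2252, 0.1546]
ee_rot: [-0.701, 0.713, 0.002, -0.004]
ft_force: [-0.6, -0.4, -1.1]
grip_width: 0.0437
finger_force: 0.0
tcp [0.539  0.2252 0.1546] toolx [-0.017 -1.     0.004] y [-1.     0.017  0.008] z [-0.008 -0.004 -1.   ] t 6.17 w 0.0437 F [-0.6 -0.4 -1.1]
shift cm [-0.61 -0.56  5.05]
turn [ 0.008 -0.004 -0.003] shift is in present axes
```

```bash
python3 -m crank '[[125,0,0,0,0,0,0],[125,0,0,0,0,0,0]]'; python3 - <<'E'
from h import *
need([.5443,.231,.104],np.radians(179.2))
E
```

```text
time: 6.33
eef_pos: [0.5413, 0.2275, 0.1591]
ee_rot: [-0.702, 0.712, 0.0, -0.001]
ft_force: [0.8, 0.7, 1.5]
grip_width: 0.0437
finger_force: 0.0
tcp [0.5413 0.2275 0.1591] toolx [-0.014 -1.     0.002] y [-1.     0.014  0.002] z [-0.002 -0.002 -1.   ] t 6.33 w 0.0437 F [0.8 0.7 1.5]
shift cm [-0.36 -0.3   5.51]
turn [ 0.002 -0.002 -0.   ] shift is in present axes
```

```bash
python3 -m crank '[[125,-0.3,-0.3,0,0,0,0],[125,0,0,1.5,0,0,0],[125,0,0,1.5,0,0,0],[125,0,0,1.3,0,0,0],[125,0,0,1.2,0,0,0]]'; python3 -m crank '[[125,0,0,0,0,0,0],[125,0,0,0,0,0,0]]';python3 -m crank '[[255,0,0,0,0,0,0],[255,0,0,0,0,0,0],[255,0,0,0,0,0,0],[255,0,0,0,0,0,0]]' 40
```

```text
time: 6.75
eef_pos: [0.5459, 0.2321, 0.1062]
ee_rot: [-0.702, 0.712, -0.0, 0.002]
ft_force: [-0.2, 0.2, -0.5]
grip_width: 0.0435
finger_force: 0.0
time: 6.92
eef_pos: [0.5456, 0.2316, 0.106]
ee_rot: [-0.702, 0.712, -0.0, 0.001]
ft_force: [-0.0, 0.5, 0.9]
grip_width: 0.0427
finger_force: 0.0
time: 7.25
eef_pos: [0.546, 0.2318, 0.1069]
ee_rot: [-0.702, 0.712, -0.0, 0.002]
ft_force: [-1.9, 1.1, 5.9]
grip_width: 0.0311
finger_force: 41.4
```

```bash
python3 -m crank '[[255,0,0,-1,0,0,0],[255,0,0,-2.5,0,0,0],[255,0,0,-3.5,0,0,0],[255,0,0,-3.5,0,0,0],[255,0,0,-3.5,0,0,0]]'; python3 -m crank '[[255,2,0,-1,0,0,0],[255,3.5,0,0,0,0,0],[255,3.5,0,0,0,0,0],[255,3.5,0,0,0,0,0],[255,2.5,0,0,0,0,0]]'; python3 -m crank '[[255,0,0,0,0,0,-0.087],[255,0,0,0,0,0,0],[255,0,0,0,0,0,0]]'; python3 - <<'E'
from h import *
need([.5645,-.038,.25],np.radians(185))
c=cam("wrist"); cv2.imwrite("pics/w3.png",c["frame"]); np.savez("w3.npz",**c)
E
```

```text
time: 7.67
eef_pos: [0.5441, 0.2302, 0.2462]
ee_rot: [-0.702, 0.712, 0.0, -0.001]
ft_force: [0.9, 0.9, -2.2]
grip_width: 0.0311
finger_force: 40.5
time: 8.08
eef_pos: [0.5415, 0.0783, 0.255]
ee_rot: [-0.702, 0.712, 0.001, -0.001]
ft_force: [0.6, 0.6, -1.7]
grip_width: 0.0314
finger_force: 40.6
time: 8.33
eef_pos: [0.5424, 0.0805, 0.255]
ee_rot: [0.732, -0.682, -0.0, 0.0]
ft_force: [0.8, -0.1, -1.6]
grip_width: 0.0313
finger_force: 40.6
tcp [0.5424 0.0805 0.255 ] toolx [ 0.07  -0.998 -0.   ] y [-0.998 -0.07   0.001] z [-0.001  0.    -1.   ] t 8.33 w 0.0313 F [ 0.8 -0.1 -1.6]
shift cm [11.98 -1.37  0.49]
turn [ 0.001  0.    -0.017] shift is in present axes
```

View pics/w3.png

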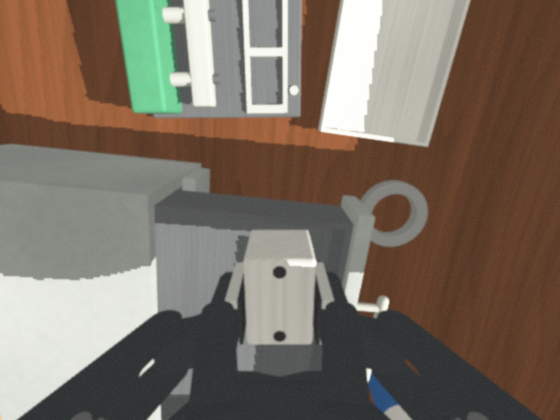

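The nest 2 pocket spans about (252–286, 58–105), and the block hangs straight in the grip. I'll step nearer and get the pockets as dark holes in the white frame.

```bash
cat >> h.py <<'E'
def pockets(c,h=.016,show=True):
    g=cv2.cvtColor(c["frame"],cv2.COLOR_BGR2GRAY); P=cloud(c)
    out=[]
    for th in (100,120,140,160,180):
        m=(g<th).astype(np.uint8)
        for k in cv2.findContours(m,cv2.RETR_LIST,2)[0]:
            if cv2.contourArea(k)<300: continue
            r=cv2.minAreaRect(k); b=np.array([plane(c,u,v,h)[:2] for u,v in cv2.boxPoints(r)])
            a,bb=sorted([np.linalg.norm(b[1]-b[0]),np.linalg.norm(b[2]-b[1])])
            if .034<a<.042 and .047<bb<.056:
                l=b[1]-b[0] if np.linalg.norm(b[1]-b[0])>np.linalg.norm(b[2]-b[1]) else b[2]-b[1]
                out.append((th,b.mean(0).round(4),(a*1e3).round(1),(bb*1e3).round(1),np.degrees(np.arctan2(-l[0],l[1]) if l[1]>0 else np.arctan2(l[0],-l[1])).round(1)))
    for o in out: print(o)
E
python3 -m crank '[[255,2.5,0,0,0,0,0],[255,3.5,0,0,0,0,0],[255,2,0,0,0,0,-0.017],[255,0,0,0,0,0,0],[255,0,0,0,0,0,0]]'; python3 - <<'E'
from h import *
need([.5645,-.038,.25],np.radians(185))
c=cam("wrist"); cv2.imwrite("pics/w4.png",c["frame"]); np.savez("w4.npz",**c)
pockets(c)
E
```

```text
time: 8.8
eef_pos: [0.5487, 0.001, 0.2548]
ee_rot: [0.738, -0.675, -0.0, 0.0]
ft_force: [1.3, 0.8, -1.6]
grip_width: 0.0312
finger_force: 40.6
tcp [0.5487 0.001  0.2548] toolx [ 0.088 -0.996 -0.   ] y [-0.996 -0.088  0.001] z [-0.001  0.    -1.   ] t 8.8 w 0.0312 F [ 1.3  0.8 -1.6]
shift cm [ 4.03 -1.23  0.47]
turn [0.001 0.    0.001] shift is in present axes
(140, array([ 0.5647, -0.0397]), np.float64(34.3), np.float64(49.1), np.float64(5.4))
(160, array([ 0.5654, -0.0402]), np.float64(35.5), np.float64(50.3), np.float64(5.4))
(160, array([ 0.5701, -0.0999]), np.float64(36.0), np.float64(50.8), np.float64(5.5))
(160, array([ 0.5754, -0.1597]), np.float64(35.1), np.float64(50.5), np.float64(5.5))
(180, array([ 0.5653, -0.0396]), np.float64(35.5), np.float64(51.6), np.float64(3.6))
(180, array([ 0.5701, -0.0999]), np.float64(36.0), np.float64(50.8), np.float64(3.6))
(180, array([ 0.5749, -0.1602]), np.float64(36.1), np.float64(51.4), np.float64(5.5))
```

View pics/w4.png

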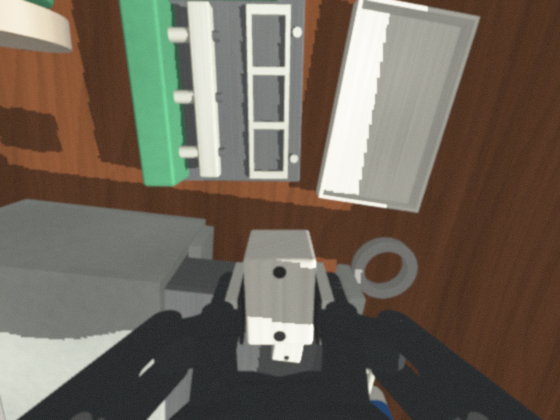

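The view shows three clean pockets, at about (268,150), (269,98) and (271,37). Next, the block's offset in the hand from its two holes, (280,272) and (280,336).

```bash
python3 - <<'E'
from h import *
c=dict(np.load("w4.npz")); s=st(); M=R.from_quat(s["ee_rot"]).as_matrix()
h=s["eef_pos"][2]+.0265
P=cloud(c); print("top z",P[300,280,2],h)
p=[M.T@(plane(c,280,v,h)-s["eef_pos"])*1000 for v in (272,336)]; print(p)
e=[M.T@(plane(c,280,v,h)-s["eef_pos"])*1000 for v in (257,)]; print(e)
need([.5652,-.0398,.0235+.06],np.radians(185))
E
```

```text
top z 0.28131124636025917 0.2812599629250848
[array([ 18.29875124,   0.68825949, -26.50367911]), array([-15.67814057,   0.75465525, -26.49614604])]
[array([ 25.52535102,   0.67413767, -26.50528133])]
tcp [0.5487 0.0017 0.2548] toolx [ 0.089 -0.996 -0.   ] y [-0.996 -0.089  0.001] z [-0.001  0.    -1.   ] t 8.85 w 0.0312 F [ 0.1  0.5 -1.8]
shift cm [ 4.28 -1.28 17.12]
turn [0.001 0.    0.002] shift is in present axes
```

```bash
python3 -m crank '[[255,2.1,-0.7,0,0,0,0],[255,2.05,-0.65,0,0,0,0],[255,0,0,3,0,0,0],[255,0,0,3.5,0,0,0],[255,0,0,3.5,0,0,0]]'; python3 -m crank '[[255,0,0,3.5,0,0,0],[255,0,0,3,0,0,0],[255,0,0,1,0,0,0],[255,0,0,0,0,0,0],[255,0,0,0,0,0,0]]'; python3 - <<'E'
from h import *
need([.5652,-.0398,.0235],np.radians(185))
c=cam("wrist");pockets(c)
E
```

```text
time: 9.27
eef_pos: [0.5666, -0.0377, 0.1546]
ee_rot: [0.738, -0.674, 0.001, -0.001]
ft_force: [-0.5, 0.5, -2.7]
grip_width: 0.031
finger_force: 40.6
time: 9.68
eef_pos: [0.567, -0.0382, 0.0808]
ee_rot: [0.739, -0.674, 0.001, -0.0]
ft_force: [0.3, 1.1, -1.4]
grip_width: 0.0311
finger_force: 40.5
tcp [ 0.567  -0.0382  0.0808] toolx [ 0.092 -0.996  0.001] y [-0.996 -0.092 -0.001] z [ 0.001 -0.    -1.   ] t 9.68 w 0.0311 F [ 0.3  1.1 -1.4]
shift cm [0.14 0.2  5.73]
turn [-0.001 -0.001  0.005] shift is in present axes
(120, array([ 0.5696, -0.0994]), np.float64(35.9), np.float64(51.2), np.float64(7.3))
(120, array([ 0.5743, -0.1599]), np.float64(35.9), np.float64(50.7), np.float64(7.6))
(140, array([ 0.5699, -0.0997]), np.float64(36.5), np.float64(51.9), np.float64(7.3))
(140, array([ 0.5746, -0.1595]), np.float64(36.5), np.float64(51.3), np.float64(3.9))
(160, array([ 0.5696, -0.0997]), np.float64(37.2), np.float64(51.9), np.float64(7.4))
(160, array([ 0.5743, -0.1596]), np.float64(37.1), np.float64(51.3), np.float64(7.7))
(180, array([ 0.5699, -0.0996]), np.float64(37.8), np.float64(53.2), np.float64(7.4))
(180, array([ 0.5746, -0.1592]), np.float64(37.7), np.float64(51.9), np.float64(7.7))
```

```bash
python3 -m crank '[[255,0,0.14,1,0,0,0],[255,0,0,1.5,0,0,0],[255,0,0,1.3,0,0,0],[255,0,0,0.7,0,0,0],[255,0,0,0.5,0,0,0]]'; python3 -m crank '[[255,0,0,0.3,0,0,0],[255,0,0,0.2,0,0,0],[255,0,0,0.1,0,0,0],[255,0,0,0,0,0,0]]'
```

```text
time: 10.15
eef_pos: [0.5647, -0.0391, 0.0301]
ee_rot: [0.738, -0.675, 0.0, -0.0]
ft_force: [-0.1, 0.1, -1.8]
grip_width: 0.0313
finger_force: 40.6
time: 10.48
eef_pos: [0.5648, -0.0391, 0.0244]
ee_rot: [0.738, -0.675, 0.0, -0.0]
ft_force: [0.2, 0.2, -1.6]
grip_width: 0.0315
finger_force: 40.6
```

```bash
python3 -m crank '[[255,0,0,0.1,0,0,0],[125,0,0,0,0,0,0],[125,0,0,0,0,0,0],[125,0,0,0,0,0,0],[125,0,0,-1.5,0,0,0]]'; python3 -m crank '[[125,0,0,-3,0,0,0],[125,0,0,-3.5,0,0,0],[125,0,0,-3.5,0,0,0],[125,0,0,-3.5,0,0,0],[125,0,0,-3.5,0,0,0]]'; python3 -m crank '[[125,-4,0,-2,0,0,0],[125,-4,0,0,0,0,0],[125,-2,0,0,0,0,0],[125,0,0,0,0,0,0],[125,0,0,0,0,0,0]]';  python3 - <<'E'
from h import *
need([.5245,.1526,.255],np.radians(177))
c=cam("wrist"); np.savez("w5.npz",**c);cv2.imwrite("pics/w5.png",c["frame"])
P=cloud(c); m=(P[...,2]>.043)&(P[...,2]<.056)&(P[...,0]>.53)&(P[...,0]<.595)&(P[...,1]>-.09)&(P[...,1]<.02);m[230:]=0
q=P[m]; print(m.sum(),cv2.minAreaRect((q[:,:2]*1000).astype(np.float32)),q[:,2].mean(),q[:,2].std())
E
```

```text
time: 10.9
eef_pos: [0.5625, -0.0394, 0.0359]
ee_rot: [0.738, -0.675, -0.002, 0.002]
ft_force: [-0.3, -0.1, -0.2]
grip_width: 0.0431
finger_force: 0.0
time: 11.32
eef_pos: [0.5641, -0.0392, 0.21]
ee_rot: [0.738, -0.675, 0.0, -0.0]
ft_force: [0.4, -0.1, -1.4]
grip_width: 0.0434
finger_force: 0.0
time: 11.73
eef_pos: [0.5555, 0.0586, 0.2269]
ee_rot: [0.739, -0.674, 0.0, -0.0]
ft_force: [-0.8, -1.2, 0.2]
grip_width: 0.0434
finger_force: 0.0
tcp [0.5555 0.0586 0.2269] toolx [ 0.092 -0.996 -0.   ] y [-0.996 -0.092 -0.   ] z [ 0.  0. -1.] t 11.73 w 0.0434 F [-0.8 -1.2  0.2]
shift cm [-9.64  2.22 -2.81]
turn [-0.     0.     0.145] shift is in present axes
1559 ((564.5780029296875, -40.055538177490234), (31.691814422607422, 44.90839767456055), 6.1732892990112305) 0.04991365827751194 0.0008318060571577755
```

View pics/w5.png

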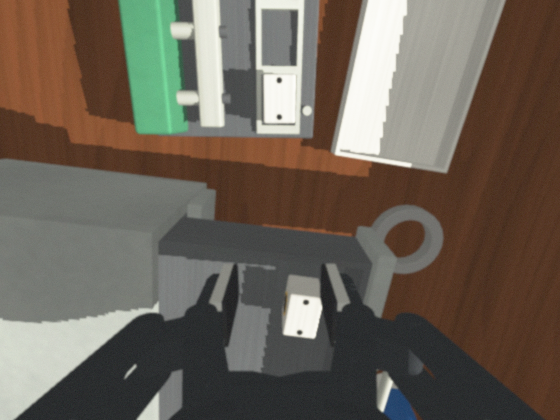

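Block B stands fully down in nest 2 with its top at 0.050, at (280,97). Block A is in view at (302,308). I'll measure A again.

```bash
python3 - <<'E'
from h import *
c=dict(np.load("w5.npz")); P=cloud(c)[270:345,275:325]; m=(P[...,2]>.127)&(P[...,2]<.14); q=P[m]
r=cv2.minAreaRect((q[:,:2]*1000).astype(np.float32)); print(m.sum(),r,cv2.boxPoints(r).round(1).tolist(),q[:,2].mean())
print([plane(c,*p,.133) for p in ((306,303),(299,332))])
E
```

```text
1475 ((524.1737670898438, 151.53321838378906), (46.27751159667969, 32.11429214477539), 86.73229217529297) [[506.79998779296875, 129.3000030517578], [538.9000244140625, 127.5], [541.5, 173.6999969482422], [509.5, 175.5]] 0.13266397607967556
[array([0.52298063, 0.13691017, 0.133     ]), array([0.52567661, 0.16968633, 0.133     ])]
```

```bash
python3 -m crank '[[125,-3.2,0.75,0,0,0,0],[125,-3.2,0.75,0,0,0,0],[125,-3.2,0.76,0,0,0,0],[125,0,0,1.5,0,0,0.075],[125,0,0,1.5,0,0,0.07]]';python3 -m crank '[[125,0,0,0,0,0,0],[125,0,0,0,0,0,0]]'; python3 - <<'E'
from h import *
need([.5242,.152,.1055],np.radians(176.8))
E
```

```text
time: 12.2
eef_pos: [0.5249, 0.152, 0.1971]
ee_rot: [-0.687, 0.727, -0.0, 0.001]
ft_force: [-0.1, -0.1, 0.1]
grip_width: 0.0435
finger_force: 0.0
time: 12.37
eef_pos: [0.5244, 0.1501, 0.196]
ee_rot: [-0.688, 0.726, 0.0, -0.001]
ft_force: [-0.2, -0.0, 0.7]
grip_width: 0.0434
finger_force: 0.0
tcp [0.5244 0.1501 0.196 ] toolx [-0.054 -0.999  0.002] y [-0.999  0.054  0.002] z [-0.002 -0.002 -1.   ] t 12.37 w 0.0434 F [-0.2 -0.   0.7]
shift cm [-0.2   0.02  9.05]
turn [ 0.002 -0.002  0.001] shift is in present axes
```

```bash
python3 -m crank '[[125,-0.15,0,1.5,0,0,0],[125,0,0,2,0,0,0],[125,0,0,2,0,0,0],[125,0,0,1,0,0,0],[125,0,0,1,0,0,0]]'; python3 -m crank '[[125,0,0,1,0,0,0],[125,0,0,0.5,0,0,0],[125,0,0,0,0,0,0],[125,0,0,0,0,0,0]]';python3 -m crank '[[255,0,0,0,0,0,0],[255,0,0,0,0,0,0],[255,0,0,0,0,0,0],[255,0,0,0,0,0,0]]' 40
```

```text
time: 12.78
eef_pos: [0.5253, 0.1521, 0.1216]
ee_rot: [-0.687, 0.726, -0.0, 0.0]
ft_force: [0.2, -0.2, 1.0]
grip_width: 0.0435
finger_force: 0.0
time: 13.12
eef_pos: [0.5283, 0.1529, 0.1113]
ee_rot: [-0.689, 0.725, -0.003, 0.003]
ft_force: [1.1, -4.3, 16.4]
grip_width: 0.0432
finger_force: 7.1
time: 13.45
eef_pos: [0.528, 0.1535, 0.111]
ee_rot: [-0.688, 0.726, -0.002, 0.004]
ft_force: [-0.2, -0.8, 13.0]
grip_width: 0.0312
finger_force: 39.7
```

```bash
python3 -m crank '[[255,0,0,-1,0,0,0],[255,0,0,-2.5,0,0,0],[255,0,0,-3.5,0,0,0],[255,0,0,-3.5,0,0,0],[255,0,0,-3.5,0,0,0]]'; python3 -m crank '[[255,3.5,0,-1,0,0,0],[255,3.5,0,0,0,0,-0.07],[255,3.5,0,0,0,0,-0.075],[255,0,0,0,0,0,0],[255,0,0,0,0,0,0]]'; python3 - <<'E'
from h import *
s=st(); M=R.from_quat(s["ee_rot"]).as_matrix()
c=cam("wrist"); np.savez("w6.npz",**c);cv2.imwrite("pics/w6.png",c["frame"])
P=cloud(c); zt=np.median(P[285:315,270:290,2]); print("top above tcp",zt-s["eef_pos"][2])
Q=(P-s["eef_pos"])@M*1000; m=(abs(P[...,2]-zt)<.004)&(abs(Q[...,0])<40)&(abs(Q[...,1])<20); q=Q[m]
print(cv2.minAreaRect(q[:,:2].astype(np.float32)))
pockets(c); need([.5698,-.0997,.1],np.radians(185.3))
E
```

```text
time: 13.87
eef_pos: [0.5242, 0.1525, 0.2482]
ee_rot: [-0.687, 0.726, 0.0, -0.0]
ft_force: [0.9, 1.3, -1.5]
grip_width: 0.0317
finger_force: 40.3
time: 14.28
eef_pos: [0.521, 0.0463, 0.2569]
ee_rot: [0.737, -0.676, -0.0, -0.0]
ft_force: [0.1, 0.1, -1.5]
grip_width: 0.0312
finger_force: 40.4
top above tcp 0.02200235927747396
((1.279104232788086, 0.033306121826171875), (39.903865814208984, 46.5291748046875), 89.85591125488281)
(160, array([ 0.5707, -0.0997]), np.float64(35.7), np.float64(49.9), np.float64(4.1))
(180, array([ 0.5707, -0.0997]), np.float64(35.7), np.float64(49.9), np.float64(4.1))
tcp [0.5212 0.0473 0.2568] toolx [ 0.088 -0.996 -0.   ] y [-0.996 -0.088 -0.   ] z [ 0.  0. -1.] t 14.33 w 0.0314 F [ 0.3  0.3 -1.2]
shift cm [15.08 -3.55 15.67]
turn [-0.     0.    -0.004] shift is in present axes
```

View pics/w6.png

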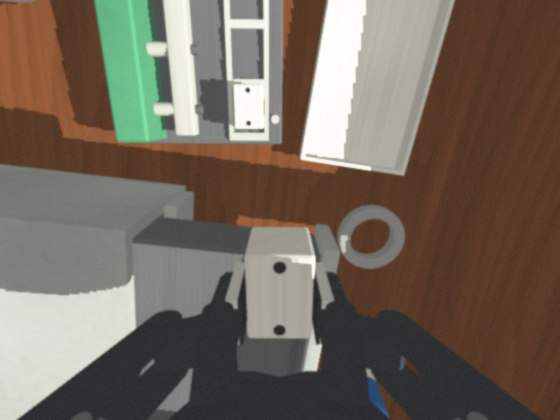

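```bash
python3 -m crank '[[255,3,-0.71,0,0,0,0],[255,3,-0.71,0,0,0,0],[255,3,-0.71,0,0,0,0],[255,3,-0.71,0,0,0,0],[255,3,-0.71,0,0,0,0]]'; python3 -m crank '[[255,0,0,3.5,0,0,0],[255,0,0,3.5,0,0,0],[255,0,0,3.5,0,0,0],[255,0,0,3.5,0,0,0],[255,0,0,3,0,0,0]]'; python3 -m crank '[[255,0,0,0,0,0,0],[255,0,0,0,0,0,0],[255,0,0,0,0,0,0]]'; python3 - <<'E'
from h import *
need([.5698,-.0990,.0285],np.radians(185.3))
E
```

```text
time: 14.75
eef_pos: [0.5709, -0.0983, 0.2564]
ee_rot: [0.739, -0.674, -0.0, 0.0]
ft_force: [0.0, -0.2, -1.5]
grip_width: 0.0312
finger_force: 40.4
time: 15.17
eef_pos: [0.5697, -0.0972, 0.0841]
ee_rot: [0.739, -0.674, -0.001, 0.001]
ft_force: [-0.1, -0.6, -1.9]
grip_width: 0.0312
finger_force: 40.5
time: 15.42
eef_pos: [0.5721, -0.0977, 0.0884]
ee_rot: [0.739, -0.674, 0.001, -0.001]
ft_force: [0.5, 0.5, -1.2]
grip_width: 0.0309
finger_force: 40.4
tcp [ 0.5721 -0.0977  0.0884] toolx [ 0.092 -0.996  0.001] y [-0.996 -0.092 -0.003] z [ 0.003 -0.001 -1.   ] t 15.42 w 0.0309 F [ 0.5  0.5 -1.2]
shift cm [0.1  0.26 5.99]
turn [-0.003 -0.001 -0.001] shift is in present axes
```

```bash
python3 -m crank '[[255,0.1,0.15,1.2,0,0,0],[255,0,0,1.5,0,0,0],[255,0,0,1.3,0,0,0],[255,0,0,0,0,0,0],[255,0,0,0,0,0,0]]'; python3 -m crank '[[255,0,0,0,0,0,0],[255,0,0,0,0,0,0]]'; python3 - <<'E'
from h import *
need([.5698,-.0990,.0285],np.radians(185.3))
E
```

```text
time: 15.83
eef_pos: [0.5702, -0.0992, 0.0486]
ee_rot: [0.738, -0.674, 0.001, -0.001]
ft_force: [0.3, -0.1, -1.6]
grip_width: 0.0315
finger_force: 40.5
time: 16.0
eef_pos: [0.5702, -0.0993, 0.0486]
ee_rot: [0.738, -0.674, 0.001, -0.001]
ft_force: [-0.2, -0.3, -1.4]
grip_width: 0.0314
finger_force: 40.5
tcp [ 0.5702 -0.0993  0.0486] toolx [ 0.09  -0.996  0.   ] y [-0.996 -0.09  -0.004] z [ 0.004  0.    -1.   ] t 16.0 w 0.0314 F [-0.2 -0.3 -1.4]
shift cm [-0.03  0.05  2.01]
turn [-0.004 -0.    -0.002] shift is in present axes
```

```bash
python3 -m crank '[[255,0,0.04,0.6,0,0,0],[255,0,0,0.5,0,0,0],[255,0,0,0.4,0,0,0],[255,0,0,0.3,0,0,0],[255,0,0,0.15,0,0,0]]'; python3 -m crank '[[255,0,0,0,0,0,0],[255,0,0,0,0,0,0],[125,0,0,0,0,0,0],[125,0,0,0,0,0,0],[125,0,0,0,0,0,0]]'; python3 -m crank '[[125,0,0,-1.5,0,0,0],[125,0,0,-3,0,0,0],[125,0,0,-3.5,0,0,0],[125,0,0,-3.5,0,0,0],[125,0,0,-3.5,0,0,0]]';python3 -m crank '[[125,-4,0,-2,0,0,0],[125,-3,0,0,0,0,0],[125,-2,0,0,0,0,0],[125,0,0,0,0,0,0],[125,0,0,0,0,0,0]]'; python3 - <<'E'
from h import *
c=cam("wrist"); np.savez("w7.npz",**c);cv2.imwrite("pics/w7.png",c["frame"])
P=cloud(c)
for x,y in ((.565,-.04),(.570,-.1)):
    m=(P[...,2]>.043)&(P[...,2]<.062)&(abs(P[...,0]-x)<.025)&(abs(P[...,1]-y)<.029)
    q=P[m]; print(m.sum(),cv2.minAreaRect((q[:,:2]*1000).astype(np.float32)),q[:,2].mean(),q[:,2].std())
m=(P[...,2]>.07)&(P[...,2]<.13)&(P[...,1]<-.26)&(P[...,0]<.7)&(P[...,0]>.5);q=P[m];print("knob",m.sum(),q[q[:,2]>.1].mean(0) if m.sum() else 0)
need([.6036,-.3088,.2],np.radians(185))
E
```

```text
time: 16.42
eef_pos: [0.568, -0.0996, 0.028]
ee_rot: [0.738, -0.674, -0.0, 0.001]
ft_force: [-6.6, 1.8, 16.6]
grip_width: 0.0313
finger_force: 42.9
time: 16.83
eef_pos: [0.5686, -0.0995, 0.027]
ee_rot: [0.738, -0.675, 0.0, -0.0]
ft_force: [0.0, -0.5, -0.1]
grip_width: 0.0437
finger_force: 0.0
time: 17.25
eef_pos: [0.5681, -0.0995, 0.1784]
ee_rot: [0.738, -0.675, -0.0, 0.0]
ft_force: [2.0, -0.3, -0.3]
grip_width: 0.0435
finger_force: 0.0
time: 17.67
eef_pos: [0.5604, -0.0117, 0.1957]
ee_rot: [0.739, -0.674, -0.0, 0.0]
ft_force: [-0.2, -0.6, 0.6]
grip_width: 0.0439
finger_force: 0.0
1537 ((562.3330078125, -43.587852478027344), (31.232389450073242, 46.0680046081543), 4.612400531768799) 0.04993413312245778 0.000783982169236162
1882 ((567.61328125, -100.81128692626953), (31.695308685302734, 45.63597106933594), 4.8756256103515625) 0.04993316337659166 0.0008111930050098734
knob 0 0
tcp [ 0.5604 -0.0125  0.1955] toolx [ 0.091 -0.996  0.   ] y [-0.996 -0.091  0.   ] z [-0. -0. -1.] t 17.72 w 0.0437 F [-0.1 -0.3 -0.1]
shift cm [29.9  -1.61 -0.44]
turn [ 0.    -0.     0.004] shift is in present axes
```

View pics/w7.png

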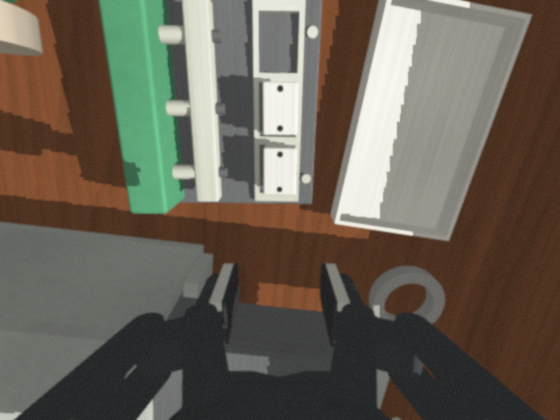

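Both blocks are fully down in nests 2 and 1, with their tops at 0.050. Now the lever: go nearer and look at the knob.

```bash
python3 -m crank '[[125,3.6,0,-1,0,0,0],[125,3.6,0,-1,0,0,0],[125,3.6,0,-1,0,0,0],[125,3.6,0,-1,0,0,0],[125,3.6,0,0,0,0,0]]';python3 -m crank '[[125,0,0,0,0,0,0],[125,0,0,0,0,0,0]]'; python3 - <<'E'
from h import *
c=cam("wrist"); np.savez("w8.npz",**c);cv2.imwrite("pics/w8.png",c["frame"])
P=cloud(c)
m=(P[...,2]>.1)&(P[...,2]<.13)&(P[...,1]<-.24)&(P[...,0]<.7)&(P[...,0]>.5);q=P[m];print("knob",m.sum(),q.mean(0),q.min(0),q.max(0),np.argwhere(m).mean(0))
m=(P[...,2]>.052)&(P[...,2]<.07)&(P[...,1]<-.18)&(P[...,0]<.7)&(P[...,0]>.5);print("arm",m.sum(),cv2.minAreaRect((P[m][:,:2]*1000).astype(np.float32)))
need([.6036,-.3088,.2],np.radians(185))
for n in ("scene",): t=cam(n); cv2.imwrite("pics/s2.png",t["frame"])
E
```

```text
time: 18.13
eef_pos: [0.5774, -0.1951, 0.2378]
ee_rot: [0.738, -0.675, 0.002, -0.001]
ft_force: [0.9, -0.4, 0.5]
grip_width: 0.0435
finger_force: 0.0
time: 18.3
eef_pos: [0.576, -0.1949, 0.2348]
ee_rot: [0.736, -0.677, -0.001, 0.0]
ft_force: [0.1, -0.2, 0.1]
grip_width: 0.0437
finger_force: 0.0
knob 640 [ 0.60930603 -0.3181484   0.10946562] [ 0.5988798  -0.32936011  0.10015822] [ 0.62051106 -0.3080338   0.11249555] [ 59.1625   250.640625]
arm 1827 ((641.4010009765625, -234.603759765625), (147.3902587890625, 122.2646484375), 24.201662063598633)
tcp [ 0.576  -0.1935  0.2348] toolx [ 0.087 -0.996 -0.   ] y [-0.996 -0.087  0.002] z [-0.002  0.    -1.   ] t 18.35 w 0.0432 F [-0.2 -0.5  0.2]
shift cm [11.73 -1.75  3.47]
turn [ 0.002  0.    -0.   ] shift is in present axes
```

View pics/w8.png

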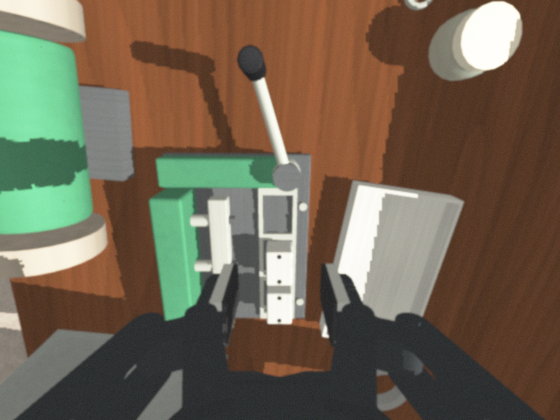

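The view shows the knob top at (251,60), the hub at (288,176) and the arm between them. Computing the pivot.

```bash
python3 - <<'E'
from h import *
c=dict(np.load("w8.npz")); p=plane(c,288,174,.061);k=np.array([.6093,-.3181,.09]); r=(k-p)[:2]; print(p,r,np.linalg.norm(r),np.degrees(np.arctan2(r[1],r[0])))
yaw=np.arctan2(-r[0],r[1]); print(np.degrees(yaw)); need([k[0],k[1],.155],yaw)
E
```

```text
[ 0.56823535 -0.2197835   0.061     ] [ 0.04106465 -0.0983165 ] 0.10654783067126113 -67.3307722007642
-157.33077220076422
tcp [ 0.5762 -0.1925  0.235 ] toolx [ 0.088 -0.996 -0.   ] y [-0.996 -0.088  0.001] z [-0.001  0.    -1.   ] t 18.4 w 0.0436 F [-0.2  0.7  0.5]
shift cm [12.8  -2.2   7.99]
turn [ 0.001  0.001 -0.307] shift is in present axes
```

```bash
python3 -m crank '[[125,3.2,-0.55,0,0,0,0],[125,3.2,-0.55,0,0,0,0],[125,3.2,-0.55,0,0,0,0],[125,3.2,-0.55,0,0,0,0],[125,0,0,0,0,0,-0.1]]';python3 -m crank '[[125,0,0,2,0,0,-0.1],[125,0,0,2,0,0,-0.1],[125,0,0,3,0,0,0],[125,0,0,0,0,0,0],[125,0,0,0,0,0,0]]'; python3 - <<'E'
from h import *
need([.6093,-.3181,.074],np.radians(-157.3))
c=cam("wrist"); np.savez("w9.npz",**c);cv2.imwrite("pics/w9.png",c["frame"])
P=cloud(c); m=(P[...,2]>.095)&(P[...,2]<.125)&(abs(P[...,1]+.318)<.03)&(abs(P[...,0]-.609)<.03);print(m.sum(),P[m].mean(0) if m.any() else "")
E
```

```text
time: 18.82
eef_pos: [0.6108, -0.3208, 0.2342]
ee_rot: [0.771, -0.637, -0.0, 0.001]
ft_force: [0.2, 0.2, -0.2]
grip_width: 0.0433
finger_force: 0.0
time: 19.23
eef_pos: [0.6094, -0.3162, 0.1641]
ee_rot: [0.831, -0.556, -0.002, 0.001]
ft_force: [-0.1, 0.2, -0.1]
grip_width: 0.0434
finger_force: 0.0
tcp [ 0.6094 -0.3162  0.1641] toolx [ 0.381 -0.924 -0.003] y [-0.924 -0.381  0.004] z [-0.005  0.001 -1.   ] t 19.23 w 0.0434 F [-0.1  0.2 -0.1]
shift cm [0.19 0.05 9.01]
turn [ 0.004  0.003 -0.005] shift is in present axes
811 [ 0.6106043  -0.32125196  0.10811491]
```

```bash
python3 -m crank '[[125,0.4,0.05,2,0,0,0],[125,0,0,2,0,0,0],[125,0,0,2,0,0,0],[125,0,0,1.5,0,0,0],[125,0,0,1.3,0,0,0]]';python3 -m crank '[[125,0,0,0,0,0,0],[255,0,0,0,0,0,0],[255,0,0,0,0,0,0],[255,0,0,0,0,0,0],[255,0,0,0,0,0,0]]' 50; python3 - <<'E'
from h import *
need([.6106,-.3205,.074],np.radians(-157.3))
E
```

```text
time: 19.7
eef_pos: [0.6125, -0.3212, 0.0793]
ee_rot: [0.831, -0.556, 0.002, -0.0]
ft_force: [-0.3, 0.7, 0.1]
grip_width: 0.0437
finger_force: 0.0
time: 20.12
eef_pos: [0.6116, -0.322, 0.0804]
ee_rot: [0.831, -0.556, 0.001, 0.0]
ft_force: [-3.0, -0.9, 5.1]
grip_width: 0.0205
finger_force: 49.3
tcp [ 0.6116 -0.322   0.0804] toolx [ 0.381 -0.925  0.002] y [-0.925 -0.381 -0.001] z [ 0.002 -0.002 -1.   ] t 20.12 w 0.0205 F [-3.  -0.9  5.1]
shift cm [-0.18  0.04  0.64]
turn [-0.001 -0.002 -0.006] shift is in present axes
```

```bash
python3 -m crank '[[255,-0.055,1.1,0,0,0,0.1],[255,-0.055,1.1,0,0,0,0.1],[255,-0.055,1.1,0,0,0,0.1],[255,-0.055,1.1,0,0,0,0.1],[255,-0.055,1.1,0,0,0,0.1]]' 60;  python3 -m crank '[[255,-0.055,1.1,0,0,0,0.1],[255,-0.055,1.1,0,0,0,0.1],[255,-0.055,1.1,0,0,0,0.1],[255,-0.03,0.55,0,0,0,0.05],[255,0,0,0,0,0,0]]'; python3 - <<'E'
from h import *
s=st()
p=np.array([.5682,-.2198]); r=s["eef_pos"][:2]-p; print(np.linalg.norm(r),np.degrees(np.arctan2(r[1],r[0]))); need([0,0,0])
E
```

```text
time: 20.53
eef_pos: [0.5588, -0.3296, 0.0804]
ee_rot: [-0.667, 0.745, -0.003, 0.001]
ft_force: [0.7, 0.8, 4.3]
grip_width: 0.0206
finger_force: 58.7
time: 20.95
eef_pos: [0.5235, -0.3196, 0.0805]
ee_rot: [-0.527, 0.85, -0.004, 0.003]
ft_force: [4.3, -6.0, -0.7]
grip_width: 0.0202
finger_force: 58.9
0.10935280822264892 -114.11603726640575
tcp [ 0.5235 -0.3196  0.0805] toolx [-0.444 -0.896  0.   ] y [-0.896  0.444 -0.01 ] z [ 0.009 -0.005 -1.   ] t 20.95 w 0.0202 F [ 4.3 -6.  -0.7]
shift cm [-5.36 61.18  7.41]
```

```bash
python3 -m crank '[[255,-0.05,0.9,0,0,0,0.08],[255,0,0.5,0,0,0,0.045],[255,0,0.4,0,0,0,0.035],[255,0,0,0,0,0,0]]'; python3 - <<'E'
from h import *
s=st()
p=np.array([.5682,-.2198]); r=s["eef_pos"][:2]-p; print(np.linalg.norm(r),np.radians(-67)-np.arctan2(r[1],r[0])); need([0,0,0])
E
```

```text
time: 21.28
eef_pos: [0.508, -0.3111, 0.0805]
ee_rot: [-0.458, 0.889, -0.004, 0.003]
ft_force: [2.5, -9.6, -0.1]
grip_width: 0.0201
finger_force: 59.0
0.10939152908339768 0.9844063467996964
tcp [ 0.508  -0.3111  0.0805] toolx [-0.581 -0.814 -0.001] y [-0.814  0.581 -0.01 ] z [ 0.008 -0.005 -1.   ] t 21.28 w 0.0201 F [ 2.5 -9.6 -0.1]
shift cm [ 4.18 59.5   7.46]
```

```bash
python3 -m crank '[[255,0,0.35,0,0,0,0.02],[255,0,0,0,0,0,0],[255,0,0,0,0,0,0]]'; python3 - <<'E'
from h import *
s=st()
p=np.array([.5682,-.2198]); r=s["eef_pos"][:2]-p; print(np.linalg.norm(r),np.radians(-67)-np.arctan2(r[1],r[0]),s["ft_force"])
c=cam("top"); cv2.imwrite("pics/top2.png",cv2.resize(c["frame"][150:300,130:400],None,fx=2.9,fy=2.9,interpolation=2))
E
```

```text
time: 21.53
eef_pos: [0.5058, -0.3097, 0.0805]
ee_rot: [-0.449, 0.893, -0.005, 0.003]
ft_force: [1.9, -10.3, 0.4]
grip_width: 0.0204
finger_force: 59.0
0.1094079037913879 1.0086090025295746 [  1.9095227  -10.31931652   0.44140508]
```

The lever is at about 1.0 rad. I'll ease it back along the same arc.

```bash
for i in 1 2; do python3 -m crank '[[255,-0.055,-1.1,0,0,0,-0.1],[255,-0.055,-1.1,0,0,0,-0.1],[255,-0.055,-1.1,0,0,0,-0.1],[255,-0.055,-1.1,0,0,0,-0.1],[255,-0.055,-1.1,0,0,0,-0.1]]'; done; python3 -m crank '[[255,0,0,0,0,0,0],[125,0,0,0,0,0,0],[125,0,0,0,0,0,0],[125,0,0,0,0,0,0],[125,0,0,0,0,0,0]]'; python3 -m crank '[[125,0,0,-2,0,0,0],[125,0,0,-3.5,0,0,0],[125,0,0,-3.5,0,0,0],[125,0,0,-3.5,0,0,0],[125,0,0,-2,0,0,0]]'
```

```text
time: 22.0
eef_pos: [0.5575, -0.3288, 0.0805]
ee_rot: [-0.657, 0.753, -0.005, 0.003]
ft_force: [6.5, 1.0, 2.9]
grip_width: 0.0206
finger_force: 59.2
time: 22.42
eef_pos: [0.6115, -0.3214, 0.0805]
ee_rot: [0.823, -0.568, 0.005, -0.002]
ft_force: [7.2, 0.1, 0.1]
grip_width: 0.0202
finger_force: 59.4
time: 22.83
eef_pos: [0.6065, -0.3214, 0.0776]
ee_rot: [0.822, -0.569, -0.0, -0.0]
ft_force: [0.2, -0.1, 0.1]
grip_width: 0.0437
finger_force: 0.0
time: 23.25
eef_pos: [0.6077, -0.3224, 0.2278]
ee_rot: [0.822, -0.569, 0.003, -0.0]
ft_force: [0.4, -1.0, 1.0]
grip_width: 0.0438
finger_force: 0.0
```

```bash
python3 -m crank '[[125,-3.9,-0.8,0,0,0,0],[125,-3.9,-0.8,0,0,0,0],[125,-3.9,-0.8,0,0,0,0],[125,-3.9,-0.8,0,0,0,0],[125,-3.9,-0.8,0,0,0,0]]'; python3 -m crank '[[125,-3.9,-0.8,0,0,0,0],[125,-3.9,-0.8,0,0,0,0],[125,-3.6,-0.8,0,0,0,0],[125,0,0,0,0,0,0.09],[125,0,0,0,0,0,0.09]]'; python3 -m crank '[[125,0,0,0,0,0,0.08],[125,0,0,0,0,0,0],[125,0,0,0,0,0,0]]'; cat >> h.py <<'E'
def blk(P,x,y,zt,rx=.03,ry=.031):
    m=(abs(P[...,2]-zt)<.006)&(abs(P[...,0]-x)<rx)&(abs(P[...,1]-y)<ry); q=P[m]
    if m.sum()<50: print("none",m.sum()); return
    r=cv2.minAreaRect((q[:,:2]*1000).astype(np.float32)); print("blk",m.sum(),np.round(r[0],1),np.round(r[1],1),round(r[2],1),"z",q[:,2].mean().round(4))
E
python3 - <<'E'
from h import *
c=cam("wrist"); np.savez("w10.npz",**c);cv2.imwrite("pics/w10.png",c["frame"])
P=cloud(c); blk(P,.565,-.04,.05,.025,.029); blk(P,.57,-.1,.05,.025,.029); need([.5676,-.1008,.1],np.radians(185))
E
```

```text
time: 23.67
eef_pos: [0.5746, -0.1234, 0.2227]
ee_rot: [0.822, -0.57, 0.0, -0.0]
ft_force: [1.1, -0.2, 0.4]
grip_width: 0.0438
finger_force: 0.0
time: 24.08
eef_pos: [0.5573, -0.0075, 0.223]
ee_rot: [0.768, -0.641, 0.0, -0.0]
ft_force: [-0.3, 0.5, -1.3]
grip_width: 0.0435
finger_force: 0.0
time: 24.33
eef_pos: [0.5576, -0.0097, 0.2227]
ee_rot: [0.742, -0.67, -0.0, 0.0]
ft_force: [0.3, 0.0, 0.7]
grip_width: 0.0435
finger_force: 0.0
blk 1319 [562.3 -43.7] [31.3 46. ] 4.7 z 0.0499
blk 1552 [ 567.4 -101.1] [31.2 45.9] 5.1 z 0.0499
tcp [ 0.5576 -0.0099  0.2227] toolx [ 0.101 -0.995 -0.   ] y [-0.995 -0.101  0.   ] z [-0.  0. -1.] t 24.38 w 0.0435 F [-0.2 -0.8  0.4]
shift cm [ 9.15 -0.07 12.27]
turn [0.    0.    0.014] shift is in present axes
```

View pics/w10.png

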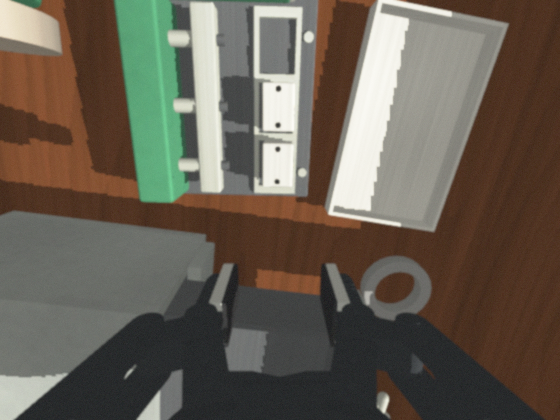

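Both blocks are still fully down, at (278,163) and (278,105). The tray rim corners are at (330,213), (435,229), (505,22) and (378,2). Computing its centre.

```bash
python3 - <<'E'
from h import *
c=dict(np.load("w10.npz")); t=np.array([plane(c,u,v,.03)[:2] for u,v in ((330,213),(435,229),(505,22),(378,2))]); print(t.round(3),t.mean(0)); d=t[0]-t[3]; e=t[1]-t[2]; print(np.degrees(np.arctan2(d[0],d[1])),np.degrees(np.arctan2(e[0],e[1])),np.linalg.norm(d),np.linalg.norm(t[1]-t[0]))
E
python3 -m crank '[[125,3,0,0,0,0,0],[125,3,0,0,0,0,0],[125,3.1,-0.05,0,0,0,0.012],[125,0,0,3,0,0,0],[125,0,0,3,0,0,0]]'; python3 -m crank '[[125,0,0,3.5,0,0,0],[125,0,0,3,0,0,0],[125,0,0,2,0,0,0],[125,0,0,0,0,0,0],[125,0,0,0,0,0,0]]'; python3 - <<'E'
from h import *
need([.5674,-.1008,.029],np.radians(185))
E
```

```text
[[ 0.495  0.009]
 [ 0.367  0.016]
 [ 0.357 -0.201]
 [ 0.483 -0.204]] [ 0.42548417 -0.09483795]
3.2800469507230976 2.6262582902293525 0.21385835177659454 0.1284511608241326
time: 24.8
eef_pos: [0.5687, -0.1022, 0.1638]
ee_rot: [0.737, -0.676, 0.002, -0.002]
ft_force: [0.2, 0.3, -1.4]
grip_width: 0.0437
finger_force: 0.0
time: 25.22
eef_pos: [0.567, -0.1006, 0.0772]
ee_rot: [0.738, -0.675, -0.001, 0.001]
ft_force: [-0.3, -0.5, 0.7]
grip_width: 0.0434
finger_force: 0.0
tcp [ 0.567  -0.1006  0.0772] toolx [ 0.089 -0.996  0.   ] y [-0.996 -0.089  0.002] z [-0.002 -0.001 -1.   ] t 25.22 w 0.0434 F [-0.3 -0.5  0.7]
shift cm [ 0.02 -0.04  4.82]
turn [ 0.002 -0.     0.001] shift is in present axes
```

```bash
python3 -m crank '[[125,0,0,1.5,0,0,0],[125,0,0,1.5,0,0,0],[125,0,0,1,0,0,0],[125,0,0,0.7,0,0,0],[125,0,0,0,0,0,0]]'; python3 -m crank '[[125,0,0,0,0,0,0],[255,0,0,0,0,0,0],[255,0,0,0,0,0,0],[255,0,0,0,0,0,0],[255,0,0,0,0,0,0]]' 40; python3 -m crank '[[255,0,0,-0.5,0,0,0],[255,0,0,-2,0,0,0],[255,0,0,-3.5,0,0,0],[255,0,0,-3.5,0,0,0],[255,0,0,-3,0,0,0]]'; python3 - <<'E'
from h import *
need([.4225,-.143,.1],np.radians(176.7))
E
```

```text
time: 25.63
eef_pos: [0.5673, -0.1002, 0.0305]
ee_rot: [0.738, -0.675, -0.0, 0.0]
ft_force: [-0.4, -0.7, 0.0]
grip_width: 0.0435
finger_force: 0.0
time: 26.05
eef_pos: [0.5684, -0.1001, 0.032]
ee_rot: [0.738, -0.675, 0.001, -0.001]
ft_force: [-0.1, 0.4, 4.4]
grip_width: 0.0312
finger_force: 40.9
time: 26.47
eef_pos: [0.5668, -0.1002, 0.1573]
ee_rot: [0.737, -0.675, -0.0, 0.0]
ft_force: [1.0, 0.6, -1.1]
grip_width: 0.031
finger_force: 41.5
tcp [ 0.5668 -0.1002  0.1573] toolx [ 0.088 -0.996 -0.   ] y [-0.996 -0.088  0.001] z [-0.001 -0.    -1.   ] t 26.47 w 0.031 F [ 1.   0.6 -1.1]
shift cm [ 2.99 14.75  5.75]
turn [ 0.001 -0.     0.146] shift is in present axes
```

```bash
python3 -m crank '[[255,0.6,3,0,0,0,0],[255,0.6,3,0,0,0,0],[255,0.6,3,0,0,0,0],[255,0.6,3,0,0,0,0],[255,0.6,2.75,0,0,0,0]]'; python3 -m crank '[[255,0,0,2,0,0,0.075],[255,0,0,3,0,0,0.07],[255,0,0,3,0,0,0],[255,0,0,2,0,0,0],[255,0,0,0,0,0,0]]'; python3 -m crank '[[255,0,0,0,0,0,0],[255,0,0,0,0,0,0]]';python3 - <<'E'
from h import *
need([.4225,-.143,.024],np.radians(176.7))
E
```

```text
time: 26.88
eef_pos: [0.4202, -0.1432, 0.1553]
ee_rot: [0.737, -0.675, -0.001, 0.001]
ft_force: [0.0, -0.6, -0.9]
grip_width: 0.0309
finger_force: 41.6
time: 27.3
eef_pos: [0.419, -0.143, 0.0522]
ee_rot: [-0.686, 0.727, 0.004, -0.004]
ft_force: [-0.8, -0.0, -0.9]
grip_width: 0.0314
finger_force: 41.5
time: 27.47
eef_pos: [0.4239, -0.143, 0.0567]
ee_rot: [-0.687, 0.727, -0.001, 0.0]
ft_force: [0.7, 0.4, -1.4]
grip_width: 0.0309
finger_force: 41.5
tcp [ 0.4239 -0.143   0.0567] toolx [-0.056 -0.998  0.   ] y [-0.998  0.056 -0.001] z [ 0.001 -0.    -1.   ] t 27.47 w 0.0309 F [ 0.7  0.4 -1.4]
shift cm [0.   0.15 3.27]
turn [-0.001 -0.     0.001] shift is in present axes
```

```bash
python3 -m crank '[[255,0,0.1,1.2,0,0,0],[255,0,0,1,0,0,0],[255,0,0,0.6,0,0,0],[255,0,0,0.3,0,0,0],[255,0,0,0.1,0,0,0]]'; python3 -m crank '[[255,0,0,0,0,0,0],[255,0,0,0,0,0,0]]'
```

```text
time: 27.88
eef_pos: [0.4226, -0.1429, 0.0243]
ee_rot: [-0.687, 0.727, -0.0, 0.0]
ft_force: [-0.1, 0.6, -1.7]
grip_width: 0.0312
finger_force: 41.6
time: 28.05
eef_pos: [0.4227, -0.1429, 0.0244]
ee_rot: [-0.687, 0.727, -0.0, 0.0]
ft_force: [-0.2, 0.3, -1.4]
grip_width: 0.0309
finger_force: 41.6
```

```bash
python3 -m crank '[[255,0,0,0.12,0,0,0],[125,0,0,0,0,0,0],[125,0,0,0,0,0,0],[125,0,0,0,0,0,0],[125,0,0,-1.5,0,0,0]]'; python3 -m crank '[[125,0,0,-3,0,0,0],[125,0,0,-3.5,0,0,0],[125,0,0,-3.5,0,0,0],[125,0,0,-2.5,0,0,0],[125,-2.1,-2.7,0,0,0,0]]';  python3 -m crank '[[125,-2.1,-2.7,0,0,0,0],[125,-2.1,-2.7,0,0,0,0],[125,-2.1,-2.7,0,0,0,0],[125,-2.1,-2.6,0,0,0,-0.07],[125,0,0,0,0,0,-0.075]]'; python3 -m crank '[[125,0,0,3,0,0,0],[125,0,0,3,0,0,0],[125,0,0,2,0,0,0],[125,0,0,0,0,0,0],[125,0,0,0,0,0,0]]'; python3 - <<'E'
from h import *
need([.5623,-.0437,.03],np.radians(185))
E
```

```text
time: 28.47
eef_pos: [0.4203, -0.1429, 0.036]
ee_rot: [-0.686, 0.727, 0.002, -0.002]
ft_force: [0.7, 0.1, 0.7]
grip_width: 0.0435
finger_force: 0.0
time: 28.88
eef_pos: [0.45, -0.125, 0.1683]
ee_rot: [-0.686, 0.728, -0.003, 0.003]
ft_force: [0.3, -0.2, 0.0]
grip_width: 0.0435
finger_force: 0.0
time: 29.3
eef_pos: [0.5666, -0.0429, 0.1623]
ee_rot: [0.74, -0.673, 0.001, -0.001]
ft_force: [0.9, 0.2, 0.0]
grip_width: 0.0432
finger_force: 0.0
time: 29.72
eef_pos: [0.5614, -0.046, 0.0819]
ee_rot: [0.738, -0.675, -0.001, 0.001]
ft_force: [0.4, 0.4, -0.8]
grip_width: 0.0434
finger_force: 0.0
tcp [ 0.5614 -0.046   0.0819] toolx [ 0.088 -0.996  0.001] y [-0.996 -0.088  0.002] z [-0.002 -0.001 -1.   ] t 29.72 w 0.0434 F [ 0.4  0.4 -0.8]
shift cm [-0.22 -0.12  5.19]
turn [ 0.002 -0.001  0.001] shift is in present axes
```

```bash
python3 -m crank '[[125,-0.2,-0.08,1.5,0,0,0],[125,0,0,1.5,0,0,0],[125,0,0,1.2,0,0,0],[125,0,0,0.9,0,0,0],[125,0,0,0,0,0,0]]'; python3 -m crank '[[125,0,0,0,0,0,0],[255,0,0,0,0,0,0],[255,0,0,0,0,0,0],[255,0,0,0,0,0,0],[255,0,0,0,0,0,0]]' 40; python3 -m crank '[[255,0,0,-0.5,0,0,0],[255,0,0,-2,0,0,0],[255,0,0,-3.5,0,0,0],[255,0,0,-3.5,0,0,0],[255,0,0,-3,0,0,0]]'; python3 - <<'E'
from h import *
need([.4285,-.043,.155],np.radians(176.7))
c=cam("wrist"); P=cloud(c); np.savez("w11.npz",**c); blk(P,.4225,-.143,.042); cv2.imwrite("pics/w11.png",c["frame"])
E
```

```text
time: 30.13
eef_pos: [0.5624, -0.0438, 0.0314]
ee_rot: [0.737, -0.675, -0.0, 0.0]
ft_force: [0.1, 0.2, 0.1]
grip_width: 0.0437
finger_force: 0.0
time: 30.55
eef_pos: [0.5637, -0.0435, 0.0331]
ee_rot: [0.738, -0.675, 0.001, -0.001]
ft_force: [-0.9, 0.1, 6.4]
grip_width: 0.0313
finger_force: 41.0
time: 30.97
eef_pos: [0.5619, -0.0438, 0.1583]
ee_rot: [0.737, -0.675, -0.0, 0.0]
ft_force: [1.3, -1.2, -0.1]
grip_width: 0.031
finger_force: 41.7
tcp [ 0.5619 -0.0438  0.1583] toolx [ 0.088 -0.996 -0.   ] y [-0.996 -0.088  0.001] z [-0.001 -0.    -1.   ] t 30.97 w 0.031 F [ 1.3 -1.2 -0.1]
shift cm [-1.25 13.28  0.34]
turn [ 0.001 -0.     0.146] shift is in present axes
blk 2463 [ 422.7 -143.9] [46.  32.8] 86.7 z 0.0417
```

```bash
python3 -m crank '[[255,-0.25,2.7,0,0,0,0],[255,-0.25,2.7,0,0,0,0],[255,-0.25,2.7,0,0,0,0],[255,-0.25,2.7,0,0,0,0],[255,-0.25,2.4,0,0,0,0]]'; python3 -m crank '[[255,0,0,2,0,0,0.075],[255,0,0,3,0,0,0.07],[255,0,0,3,0,0,0],[255,0,0,2,0,0,0],[255,0,0,0,0,0,0]]'; python3 -m crank '[[255,0,0,0,0,0,0],[255,0,0,0,0,0,0]]';python3 - <<'E'
from h import *
need([.4285,-.043,.025],np.radians(176.7))
E
```

```text
time: 31.43
eef_pos: [0.4271, -0.0431, 0.1559]
ee_rot: [0.737, -0.676, -0.001, 0.001]
ft_force: [0.1, 1.0, -0.8]
grip_width: 0.0306
finger_force: 41.7
time: 31.85
eef_pos: [0.4259, -0.0437, 0.053]
ee_rot: [-0.686, 0.727, 0.003, -0.004]
ft_force: [-0.2, -0.6, -1.5]
grip_width: 0.0314
finger_force: 41.6
time: 32.02
eef_pos: [0.4307, -0.0427, 0.0575]
ee_rot: [-0.687, 0.727, -0.0, 0.001]
ft_force: [0.8, 0.6, -2.3]
grip_width: 0.0307
finger_force: 41.6
tcp [ 0.4307 -0.0427  0.0575] toolx [-0.057 -0.998 -0.   ] y [-0.998  0.057 -0.002] z [ 0.002  0.    -1.   ] t 32.02 w 0.0307 F [ 0.8  0.6 -2.3]
shift cm [0.04 0.22 3.25]
turn [-0.002  0.     0.001] shift is in present axes
```

```bash
python3 -m crank '[[255,0,0.15,1.2,0,0,0],[255,0,0,1,0,0,0],[255,0,0,0.6,0,0,0],[255,0,0,0.35,0,0,0],[255,0,0,0.15,0,0,0]]'; python3 -m crank '[[255,0,0,0,0,0,0],[125,0,0,0,0,0,0],[125,0,0,0,0,0,0],[125,0,0,0,0,0,0],[125,0,0,-1.5,0,0,0]]';  python3 -m crank '[[125,0,0,-3,0,0,0],[125,0,0,-3.5,0,0,0],[125,0,0,-3.5,0,0,0],[125,0,0,-3.5,0,0,0],[125,-3,0,-3,0,0,0]]'; python3 -m crank '[[255,-3.5,0,0,0,0,0],[255,-3.5,0,0,0,0,0],[255,0,0,0,0,0,0],[255,0,0,0,0,0,0]]'; python3 - <<'E'
from h import *
need([.385,.2275,.15],np.radians(176.7))
c=cam("wrist"); P=cloud(c); blk(P,.4225,-.143,.042);blk(P,.4285,-.043,.042); cv2.imwrite("pics/w12.png",c["frame"])
t=cam("top"); P=cloud(t); blk(P,.4225,-.143,.042);blk(P,.4285,-.043,.042)
m=(P[...,2]>.127)&(P[...,2]<.145)&(abs(P[...,1]-.2275)<.05)&(abs(P[...,0]-.42)<.03); print("bar",m.sum(),P[m].mean(0))
E
```

```text
time: 32.43
eef_pos: [0.4291, -0.0426, 0.025]
ee_rot: [-0.687, 0.727, -0.0, 0.0]
ft_force: [-7.1, 3.0, 24.6]
grip_width: 0.0311
finger_force: 45.0
time: 32.85
eef_pos: [0.427, -0.0431, 0.0372]
ee_rot: [-0.686, 0.727, 0.001, -0.002]
ft_force: [0.1, 1.6, 0.0]
grip_width: 0.0435
finger_force: 0.0
time: 33.27
eef_pos: [0.4299, -0.0153, 0.2058]
ee_rot: [-0.685, 0.729, -0.001, 0.001]
ft_force: [2.0, -0.5, -0.2]
grip_width: 0.0437
finger_force: 0.0
time: 33.6
eef_pos: [0.4341, 0.058, 0.2033]
ee_rot: [-0.688, 0.726, -0.0, 0.0]
ft_force: [0.2, -0.6, -0.4]
grip_width: 0.0003
finger_force: 0.0
tcp [0.4341 0.058  0.2033] toolx [-0.054 -0.999 -0.   ] y [-0.999  0.054 -0.001] z [ 0.001  0.    -1.   ] t 33.6 w 0.0003 F [ 0.2 -0.6 -0.4]
shift cm [-16.66   5.81   5.34]
turn [-0.001  0.     0.004] shift is in present axes
none 26
blk 1739 [428.4 -42.3] [45.1 31.6] 86.6 z 0.042
blk 161 [ 418.7 -140.7] [44.9 31.6] 84.4 z 0.0419
blk 169 [426.3 -39.9] [44.4 29.9] 88.9 z 0.042
bar 0 [nan nan nan]<stdin>:5: RuntimeWarning: Mean of empty slice.
  ret = um.true_divide(
```

```bash
python3 -m crank '[[255,-3.4,1.4,0,0,0,0],[255,-3.4,1.4,0,0,0,0],[255,-3.4,1.4,0,0,0,0],[255,-3.4,1.4,0,0,0,0],[255,-3,1.2,0,0,0,0]]'; python3 -m crank '[[255,0,0,2,0,0,0],[255,0,0,2.5,0,0,0],[255,0,0,2.3,0,0,0],[255,0,0,1.3,0,0,0],[255,0,0,0,0,0,0]]'; python3 -m crank '[[255,0,-0.5,0,0,0,0],[255,0,-0.5,0,0,0,0],[255,0,-0.5,0,0,0,0],[255,0,-0.5,0,0,0,0],[255,0,-1,0,0,0,0]]'; python3 - <<'E'
from h import *
need([.385,.2275,.12],np.radians(176.7))
E
```

```text
time: 34.12
eef_pos: [0.3751, 0.2265, 0.203]
ee_rot: [-0.686, 0.728, -0.0, -0.0]
ft_force: [0.7, 0.6, 0.9]
grip_width: -0.0002
finger_force: 0.0
time: 34.53
eef_pos: [0.3743, 0.2234, 0.1192]
ee_rot: [-0.686, 0.728, -0.0, -0.004]
ft_force: [-0.1, 0.5, -0.1]
grip_width: 0.0003
finger_force: 0.0
time: 34.95
eef_pos: [0.4062, 0.2245, 0.1228]
ee_rot: [-0.687, 0.727, 0.0, 0.001]
ft_force: [-0.3, 0.0, -0.3]
grip_width: 0.0004
finger_force: 0.0
tcp [0.4062 0.2245 0.1228] toolx [-0.057 -0.998 -0.001] y [-0.998  0.057 -0.001] z [ 0.001  0.001 -1.   ] t 34.95 w 0.0004 F [-0.3  0.  -0.3]
shift cm [-0.18  2.14  0.28]
turn [-0.001  0.001  0.001] shift is in present axes
```

```bash
for i in 1 2 3; do python3 -m crank '[[255,0,-1,0,0,0,0],[255,0,-1,0,0,0,0],[255,0,-1,0,0,0,0],[255,0,-1,0,0,0,0],[255,0,-1,0,0,0,0]]'; done
```

```text
time: 35.37
eef_pos: [0.4567, 0.2217, 0.122]
ee_rot: [-0.687, 0.727, 0.0, 0.0]
ft_force: [-0.8, 1.4, 1.3]
grip_width: 0.0001
finger_force: 0.8
time: 35.78
eef_pos: [0.5062, 0.2186, 0.1218]
ee_rot: [-0.687, 0.727, 0.0, -0.0]
ft_force: [-1.5, 0.7, 0.4]
grip_width: -0.0
finger_force: 0.7
time: 36.2
eef_pos: [0.5562, 0.2158, 0.122]
ee_rot: [-0.687, 0.727, 0.0, -0.0]
ft_force: [-1.5, 0.2, -0.3]
grip_width: -0.0001
finger_force: 0.7
```

```bash
python3 -m crank '[[255,0,-0.6,0,0,0,0],[255,0,-0.5,0,0,0,0],[255,0,-0.4,0,0,0,0],[255,0,-0.3,0,0,0,0],[255,0,0,0,0,0,0]]'; python3 -m crank '[[255,0,-0.3,0,0,0,0],[255,0,-0.3,0,0,0,0],[255,0,0,0,0,0,0]]'
```

```text
time: 36.62
eef_pos: [0.5739, 0.2148, 0.1221]
ee_rot: [-0.687, 0.727, -0.0, 0.0]
ft_force: [0.2, 0.5, 0.7]
grip_width: 0.0002
finger_force: 0.0
time: 36.87
eef_pos: [0.5798, 0.2146, 0.1222]
ee_rot: [-0.687, 0.727, -0.0, 0.0]
ft_force: [-0.1, 0.1, 0.6]
grip_width: 0.0
finger_force: 0.0
```

```bash
python3 -m crank '[[255,0,-0.3,0,0,0,0],[255,0,-0.3,0,0,0,0],[255,0,-0.3,0,0,0,0]]'; python3 -m crank '[[255,0,-0.3,0,0,0,0],[255,0,-0.3,0,0,0,0],[255,0,-0.2,0,0,0,0],[255,0,0,0,0,0,0]]'
```

```text
time: 37.12
eef_pos: [0.5838, 0.2139, 0.1217]
ee_rot: [-0.686, 0.727, 0.003, -0.004]
ft_force: [-21.4, 5.7, 10.8]
grip_width: 0.0
finger_force: 11.3
time: 37.45
eef_pos: [0.5841, 0.2137, 0.1217]
ee_rot: [-0.687, 0.727, 0.007, -0.011]
ft_force: [-35.3, 10.2, 20.7]
grip_width: -0.0003
finger_force: 19.4
```

Shut against its stop. I'll back off, rise clear and check.

```bash
python3 -m crank '[[255,0,1.5,0,0,0,0],[255,0,2,0,0,0,0],[255,0,2,-2,0,0,0],[255,0,0,-3.5,0,0,0],[255,0,0,-3.5,0,0,0]]'; python3 -m crank '[[255,-3,0,-3,0,0,0],[255,-3.5,0,-2,0,0,0],[255,-3.5,0,0,0,0,0],[255,-3.5,0,0,0,0,0],[255,0,0,0,0,0,0]]'; python3 -m crank '[[255,0,0,0,0,0,0],[255,0,0,0,0,0,0],[255,0,0,0,0,0,0]]';python3 - <<'E'
from h import *
t=cam("top"); P=cloud(t); blk(P,.4225,-.143,.042);blk(P,.4285,-.043,.042)
m=(P[...,2]>.127)&(P[...,2]<.145)&(abs(P[...,1]-.22)<.05)&(abs(P[...,0]-.6)<.018); print("bar",m.sum(),P[m].mean(0))
m=(P[...,2]>.1)&(P[...,2]<.12)&(abs(P[...,1]+.315)<.03)&(abs(P[...,0]-.6)<.04);print("knob",P[m].mean(0))
cv2.imwrite("pics/topf.png",cv2.resize(t["frame"][80:320,80:480],None,fx=2,fy=2))
E
```

```text
time: 37.87
eef_pos: [0.54, 0.2162, 0.2124]
ee_rot: [-0.687, 0.727, -0.0, -0.002]
ft_force: [1.4, 1.3, 0.2]
grip_width: 0.0003
finger_force: 0.0
time: 38.28
eef_pos: [0.5494, 0.3562, 0.261]
ee_rot: [-0.688, 0.726, 0.0, 0.001]
ft_force: [1.2, -0.8, -0.0]
grip_width: -0.0002
finger_force: 0.0
time: 38.53
eef_pos: [0.5491, 0.3499, 0.2616]
ee_rot: [-0.686, 0.727, -0.0, -0.0]
ft_force: [0.4, 0.1, -0.1]
grip_width: -0.0001
finger_force: 0.0
blk 163 [ 418.9 -140.7] [44.1 32. ] 84.8 z 0.0416
blk 168 [426.2 -39.9] [44.3 29.9] 88.7 z 0.0418
bar 149 [0.59969566 0.21647345 0.13624727]
knob [ 0.60592852 -0.31585924  0.1080463 ]
```

View pics/topf.png

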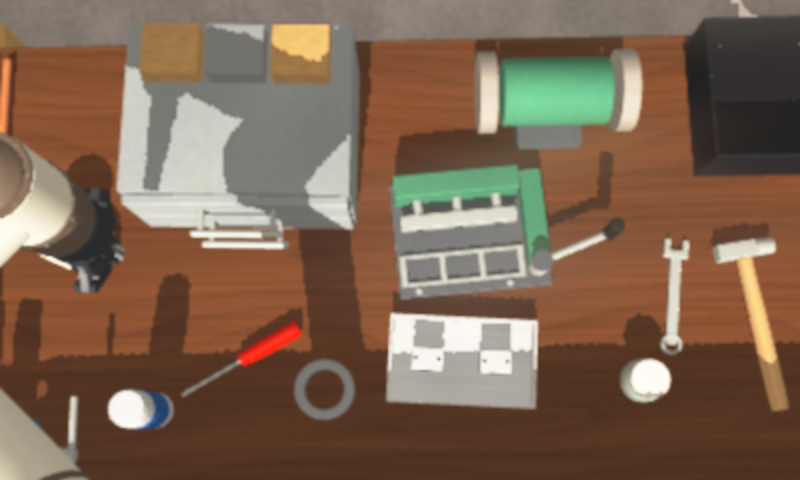

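The top view shows the drawer flush, both blocks upright in the tray at (428,357) and (497,362), the lever at rest at (612,228) and the other objects where they were. Handing in.

```bash
python3 -c "
from station import ctrl; print(ctrl.job_done())"
```

```text
the job is handed in; nothing more can be done
None
```

The job is handed in: both blocks (only two in the drawer) were marked and stand upright in the tray, drawer shut, lever at rest; but while lowering onto the handle the wrist force read 130.7 N, over the 120 N limit, so the run may be judged failed (hand-in gave no verdict).

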